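Clear the setup board, gauge the spacers and rack them by height

ROBOT

A 6-joint arm with a two-finger parallel gripper is mounted at the origin on the work surface. World frame = base frame: x ahead of the robot, y to its left, z up, the work surface at z = 0. Lengths are in m, angles in degrees, forces in N, time in s.
With the tool pointing down it reaches from about 0.3 to 0.75 m from the base axis. Payload 8.5 kg.
Tool frame: the origin (TCP) lies at the very end of the fingers, on their centre line; the grasp point (between the pads) lies 19 mm behind it; y points along the fingers, z is the direction in which the jaws open and shut, and the axes are right-handed (so a half turn about y gives the same grasp; the last joint's range is limited). The gripper opens to 85 mm and grips with 20 to 120 N. Pads are 22 mm wide; open, the fingers measure 114 mm over their backs; the gripper's body (76 mm by 85 mm) begins 54 mm behind the grasp point. The pads swing forward as they close: fully open they stand 13 mm farther back than shut.
Start: joints at [-84.987, 21.807, 74.336, -0, 83.858, -12.336], TCP at [0.164, -0.525, 0.231] pointing down, gripper open.
Joint ranges: [-178.18, 178.18], [-50.72, 133.34], [12.68, 142.11], [-81.47, 261.47], [9.98, 163.14], [-165.26, 165.26]. Speed limits (degrees/s): [136.94, 136.94, 180, 180, 180, 180].

INTERFACE

Orientations are given as a 3x3 rotation matrix whose columns are the frame's x, y, z axes.
In Python, from rig import env gives the robot as it stands. The module is installed in compiled form; this text tells all that it offers.
- The arm moves only by the tool servo_tool, never from a script. Its argument "rows" is one flat list of numbers, 7 for each row, row after row: the opening, from 0 (shut) to 1 (fully open), then the shift along the world's x, y, z in m, then the turn, a rotation vector about the world's x, y, z in degrees. A call has 1 to 10 rows; each row shifts and turns the commanded pose from where the row before left it; what a row does not reach is not made up. A row lasts 1/12 s, in which the tool goes at most 41.7 mm and 7.16 degrees, less where a joint would pass 70% of its speed; a pose out of reach is approached as far as the arm can. A call with a gripper value outside its range is refused whole. The fingers move at their own pace and stop on an object; "force" is the grip in N (left out, the last holds). Time passes only in rows, so rows that do not move let the fingers close. It gives the time, the measured TCP pose, the force and the opening at its end, in the units of the state.
- env.observe(): the state, without advancing time (a new reading comes with each control period).
- env.get_image(name): name is "side" or "top" or "wrist"; returns the picture (420x560x3 uint8, red, green, blue); there is no depth.
- env.camera_model(name): a dict with "camera_matrix" (3x3 intrinsics, pixels), "k1" (the pictures are not rectified: a ray, as slopes to the right and down, at radius r is drawn at 1 + k1 r^2 times it, then the intrinsics apply), "R" (3x3) and "t" (3): a world point X has camera coordinates R X + t; the wrist camera has in their place "mount" (4x4, takes a point from camera to tool coordinates, whose origin is the TCP and whose axes are the tool frame's). Camera axes: x right, y down, z forward; pixel columns grow to the right and rows downward; lengths in m; the calibration is good to about 2 mm. A picture is of the moment at which its call begins: read the wrist's pose just before it. camera_model takes no time and is no camera call.
- env.close_job(): hands the job in, once; it reports no verdict.
The state is a dict: "time_s": time; "q": joint angles; "qvel": joint speeds; "joint_efforts": joint torques, N m; "position": TCP position; "tool_rot": TCP orientation; "ft_force": force on the tool from outside, world axes, zero at the start; "wrist_torque": the same for the moment, N m; "grip_width": finger opening in m.
Only numpy, scipy, OpenCV 4.12 (cv2) and the standard library are available. Lean on these libraries where they do the work, as an engineer would, in place of code of your own. Each camera call takes 0.05 s, during which the arm holds its last target.

TASK

With the scraper, sweep the offcuts off the white setup board into its catch tray without touching them with the gripper. Then, in the order red, yellow, green, blue, white (some are missing), stand each spacer on the board, slide it lengthways into the step gauge to feel whether it is short, medium or tall, and stand it lengthways in the lane with one, two or three studs respectively. Finish with the scraper back upright along its cork mat, and leave the bottle, jar and sanding block alone.

Things in the scene. Friction and masses are not known exactly. Their poses are not given: they have to be found in the camera images.
- station: Fixed white setup board, 205 x 220 mm, top 30 mm above the table; origin at table level under the board, z up. Flat work area x -99..+45 mm, y -104..+110 mm. Wooden rims (6 mm thick, 10 mm above the board) along its -x, -y and +x edges; the +y edge (y = 110 mm) is open and drops into the black catch tray fixed to it.
- catch_tray (a point): Centre of the catch tray's floor. The tray lies along the board's open +y edge: inside x -100..+95 mm, y 110..190 mm from the station's origin, floor 4 mm and outer walls 26 mm above the table.
- gauge: Dark steel step gauge fixed on the board: an overhanging stair 60 mm wide (y), 45 mm deep (x), 70 mm tall, open at its -x side and both flanks. Origin on the board's top in the middle of the mouth; +x (the board's +x, away from the robot) points in. Clearance above the board: 43 mm for x 0..14 mm, 37 mm for x 14..28 mm, solid down to the board from x = 28 mm.
- gauge_mouth (a point): Same point and axes as the gauge's origin. A spacer standing on the board and slid in lengthways along +x stops with its leading end at x = 0 if tall, x = 14 mm if medium, x = 28 mm if short. Hold it near its rear end, so that the fingers stay out of the gauge.
- rack: Fixed plywood plate 205 x 227 x 6 mm, origin under its centre, that carries the three lanes side by side.
- lane_short: Grey shallow lane for the short spacers, marked by 1 black stud on the white block at its +x end; origin under it, x along the lane. Which lane is where differs from start to start. Inside: x -90..+60 mm, y -30..+30 mm, floor 4 mm above the origin, walls 5 mm above the floor; holds two spacers end to end, lengthways. Lanes lie 74 mm apart.
- lane_medium: Grey shallow lane for the medium spacers, marked by 2 black studs on the white block at its +x end; origin under it, x along the lane. Which lane is where differs from start to start. Inside: x -90..+60 mm, y -30..+30 mm, floor 4 mm above the origin, walls 5 mm above the floor; holds two spacers end to end, lengthways. Lanes lie 74 mm apart.
- lane_tall: Grey shallow lane for the tall spacers, marked by 3 black studs on the white block at its +x end; origin under it, x along the lane. Which lane is where differs from start to start. Inside: x -90..+60 mm, y -30..+30 mm, floor 4 mm above the origin, walls 5 mm above the floor; holds two spacers end to end, lengthways. Lanes lie 74 mm apart.
- spacer_red: Loose beech spacer block with a red painted band round its middle, 64 mm long (x), 42 mm wide (y), about 80 g, standing on the table; origin at the centre of its underside, z up. Its height is 34 (short), 40 (medium) or 46 mm (tall): colour tells nothing about it (spacer_red_c0 in the rules is its middle, at half its height). May be absent (None).
- spacer_yellow: Loose beech spacer block with a yellow painted band round its middle, 64 mm long (x), 42 mm wide (y), about 80 g, standing on the table; origin at the centre of its underside, z up. Its height is 34 (short), 40 (medium) or 46 mm (tall): colour tells nothing about it (spacer_yellow_c0 in the rules is its middle, at half its height). May be absent (None).
- spacer_green: Loose beech spacer block with a green painted band round its middle, 64 mm long (x), 42 mm wide (y), about 80 g, standing on the table; origin at the centre of its underside, z up. Its height is 34 (short), 40 (medium) or 46 mm (tall): colour tells nothing about it (spacer_green_c0 in the rules is its middle, at half its height). May be absent (None).
- spacer_blue: Loose beech spacer block with a blue painted band round its middle, 64 mm long (x), 42 mm wide (y), about 80 g, standing on the table; origin at the centre of its underside, z up. Its height is 34 (short), 40 (medium) or 46 mm (tall): colour tells nothing about it (spacer_blue_c0 in the rules is its middle, at half its height). May be absent (None).
- spacer_white: Loose beech spacer block with a white painted band round its middle, 64 mm long (x), 42 mm wide (y), about 80 g, standing on the table; origin at the centre of its underside, z up. Its height is 34 (short), 40 (medium) or 46 mm (tall): colour tells nothing about it (spacer_white_c0 in the rules is its middle, at half its height). May be absent (None).
- offcut_1: Loose brown wood offcut 36 x 24 x 14 mm, 11 g, lying on the board in front of the gauge; origin at the centre of its underside. May be absent (None).
- offcut_2: Loose brown wood offcut 36 x 24 x 14 mm, 11 g, lying on the board in front of the gauge; origin at the centre of its underside. May be absent (None).
- offcut_3: Loose brown wood offcut 36 x 24 x 14 mm, 11 g, lying on the board in front of the gauge; origin at the centre of its underside. May be absent (None).
- offcut_4: Loose brown wood offcut 36 x 24 x 14 mm, 11 g, lying on the board in front of the gauge; origin at the centre of its underside. May be absent (None).
- scraper: Loose scraper block standing on the cork mat: foot 120 mm long (x), 28 mm thick (y), 28 mm high with a rubber underside; on top a wooden handle 60 mm long (x), 22 mm thick (y), from 28 to 75 mm above the underside. Mass 160 g. Origin at the centre of its underside, z up. Take the handle across its 22 mm thickness.
- mat: Fixed cork mat 160 x 90 x 3 mm on the table, the scraper's place; origin under its centre.
- glue_bottle: Bystander: white glue bottle, 60 mm across, 120 mm tall; origin under it.
- screw_jar: Bystander: glass jar, 60 mm across, 75 mm tall; origin under it.
- sanding_block: Bystander: sanding block 100 x 62 x 34 mm; origin under it.
Not all that is in view belongs to the job. What is shaped like the spacer_yellow but black or purple is not meant.

How it is judged:
By the outcome, as a careful person would: the job done as asked, in the order asked, and still so for the second after the job is handed in, with the robot touching nothing.
Of spacer_red, spacer_yellow, spacer_green, spacer_blue, spacer_white only 3 to 4 are there at a start; the rules pass over those that are not, and their reading is None.
Of offcut_1, offcut_2, offcut_3, offcut_4 only 2 to 4 are there at a start; the rules pass over those that are not, and their reading is None.
At some moment in a run one of spacer_red, spacer_yellow, spacer_green, spacer_blue, spacer_white may be knocked a few centimetres aside while the robot is not near it.
It also fails if it takes over 210 s, if anything falls off the work surface, if the arm or the gripper's body presses on something with over 40 N, if the wrist force passes 120 N, or if a joint passes its speed limit or range.

## Working session

There is one attempt and no reset: what is moved stays moved. The work goes in short steps, Python scripts to look and compute and a tool call to move; the robot and the scene stay as the last step left them, time stands still between calls to the robot, and variables do not carry over. Pictures are saved under pics/ and viewed, and the job is handed in when it is done.

Besides the shell and the picture viewer there is one more tool, called as name(argument=value, ...) on one line, values as JSON. servo_tool: Moves the arm, as the interface text tells. Its arguments: {"type":"object","properties":{"rows":{"type":"array","items":{"type":"number"}},"force":{"type":"number"}},"required":["rows"]}

```bash
ls; mkdir -p pics; python3 - <<'E'
from rig import env
import cv2,json
s=env.observe()
print({k:(v.tolist() if hasattr(v,'tolist') else v) for k,v in s.items()})
for n in ["side","top","wrist"]:
    im=env.get_image(n); cv2.imwrite(f"pics/{n}0.png",im[:,:,::-1])
    print(n,env.camera_model(n))
E
```

```text
pics
{'time_s': 0.0, 'q': [-84.98608031667167, 21.841673629557075, 74.3844915762715, 3.748059420926647e-05, 83.85764951843976, -12.335468110367026], 'qvel': [-0.006740141734509678, -0.01874601123529223, -0.03348797067191967, 0.018632883470669187, 0.030452690043587735, 0.10564114427365524], 'joint_efforts': [0.0007673022810195107, -44.84555125236511, -23.127740621566772, -0.0001273917632715893, 0.0047504305257461965, -1.377905448407546e-05], 'position': [0.16398382900621067, -0.5246836593490408, 0.23070691322687062], 'tool_rot': [[-0.9545041546892151, -0.0001272012315555525, 0.2981975896966199], [-0.29819745240056283, 0.0014573016481552758, -0.9545030935799633], [-0.0003131498699138563, -0.999998930045304, -0.0014289315609917021]], 'ft_force': [-0.11995978700405414, -0.059936430956190286, -0.41468952409279514], 'wrist_torque': [-0.03429964006851959, -0.03722290797340083, -0.006979571174976267], 'grip_width': 0.08545291309511358}
side {'camera_matrix': array([[441.64204687,   0.        , 282.03383751],
       [  0.        , 441.64204687, 210.7163477 ],
       [  0.        ,   0.       
[... 518 characters left out ...]
0.97468676, -0.08231905, -0.20786844],
       [ 0.20734176,  0.01499066, -0.97815371]]), 't': array([-0.0210799 ,  0.51790222,  1.18028728])}
wrist {'camera_matrix': array([[333.27998917,   0.        , 277.58558725],
       [  0.        , 333.27998917, 215.29749101],
       [  0.        ,   0.        ,   1.        ]]), 'k1': -0.029663552382742847, 'mount': array([[-6.30633486e-04,  9.44927042e-01,  3.27280441e-01,
        -8.55785323e-02],
       [-1.21013002e-03, -3.27280987e-01,  9.44926289e-01,
        -1.42475047e-01],
       [ 9.99999069e-01,  1.99850273e-04,  1.34987893e-03,
         1.70474996e-03],
       [ 0.00000000e+00,  0.00000000e+00,  0.00000000e+00,
         1.00000000e+00]])}
```

View pics/top0.png

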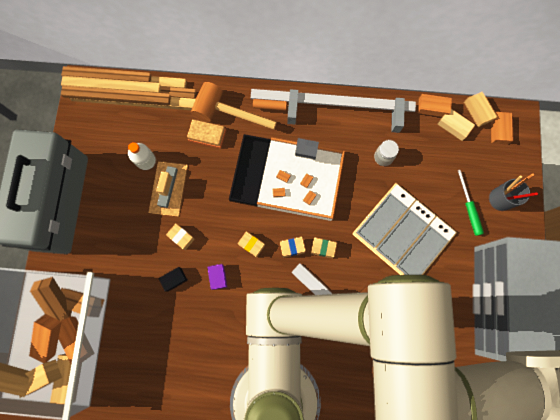

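View pics/side0.png

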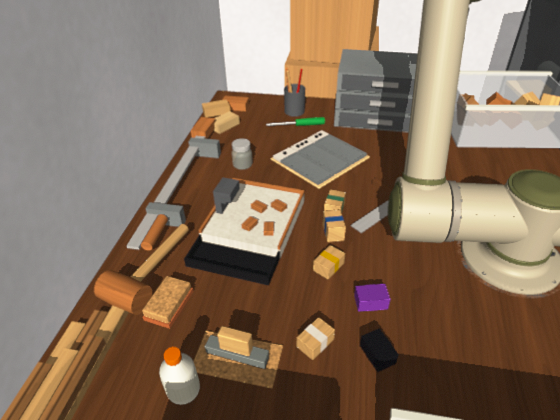

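View pics/wrist0.png

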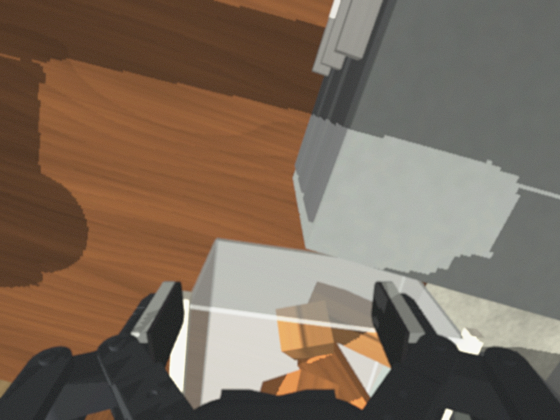

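Top view: spacers are white (179,236), yellow (252,244), blue (291,246) and green (324,247). There is no red. The look-alikes are black (173,279) and purple (217,277). Four offcuts lie around (295,187), the scraper is on the cork at (167,187), the board at (300,178) and the rack at (405,230). Next is a close crop with an estimate of the geometry.

```bash
cat > h.py <<'E'
import numpy as np, cv2
from rig import env
def cam(name):
    m=env.camera_model(name); 
    if 'R' in m: return m['camera_matrix'],m['k1'],np.array(m['R']),np.array(m['t'])
    s=env.observe(); T=np.eye(4);T[:3,:3]=s['tool_rot'];T[:3,3]=s['position']
    M=T@np.array(m['mount']); R=M[:3,:3].T
    return m['camera_matrix'],m['k1'],R,-R@M[:3,3]
def proj(c,X):
    K,k,R,t=c; p=R@np.asarray(X,float)+t; u=p[:2]/p[2]; u=u*(1+k*(u@u)); return K[:2,:2]@u+K[:2,2]
def ray(c,px):
    K,k,R,t=c
    d=(np.asarray(px,float)-K[:2,2])/np.array([K[0,0],K[1,1]]); u=d.copy()
    for _ in range(10): u=d/(1+k*(u@u))
    v=R.T@np.array([u[0],u[1],1]); return -R.T@t, v
def onz(c,px,z):
    o,v=ray(c,px); return o+v*(z-o[2])/v[2]
def shot(name,fn):
    c=cam(name); im=np.array(env.get_image(name))[:,:,::-1].copy(); cv2.imwrite(fn,im); return c,im
E
python3 - <<'E'
from h import *
for n,b in (("top",(130,120,350,290)),("side",(180,170,360,390)),("top",(340,170,480,290))):
    im=cv2.imread(f'pics/{n}0.png'); x0,y0,x1,y1=b
    f=min(800/(x1-x0),600/(y1-y0))
    cv2.imwrite(f'pics/{n}_crop_{x0}.png',cv2.resize(im[y0:y1,x0:x1],None,fx=f,fy=f,interpolation=cv2.INTER_CUBIC)); print(f)
c=cam('top')
for k,p,z in (("white",(179,236),.04),("yel",(252,244),.04),("blue",(291,246),.04),("green",(324,247),.04),("scr",(165,183),.075),("b",(300,180),.03),("rack",(405,230),.01),("bottle",(141,155),0.06),("jar",(387,152),.07)): print(k,onz(c,p,z).round(3))
E
```

```text
3.5294117647058822
2.727272727272727
5.0
white [0.425 0.308 0.04 ]
yel [0.42 0.1  0.04]
blue [ 0.424 -0.009  0.04 ]
green [ 0.429 -0.102  0.04 ]
scr [0.567 0.358 0.075]
b [ 0.62 -0.02  0.03]
rack [ 0.502 -0.335  0.01 ]
bottle [0.648 0.444 0.06 ]
jar [ 0.713 -0.262  0.07 ]
```

View pics/top_crop_130.png

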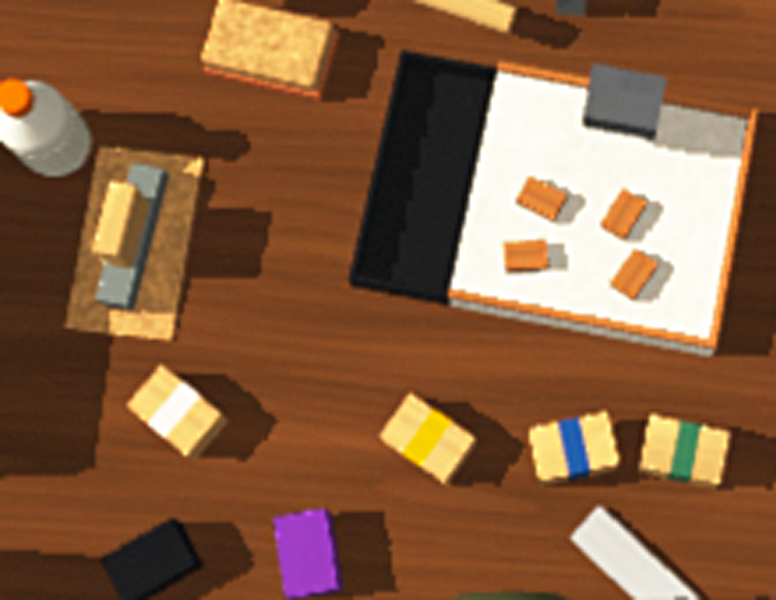

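View pics/side_crop_180.png

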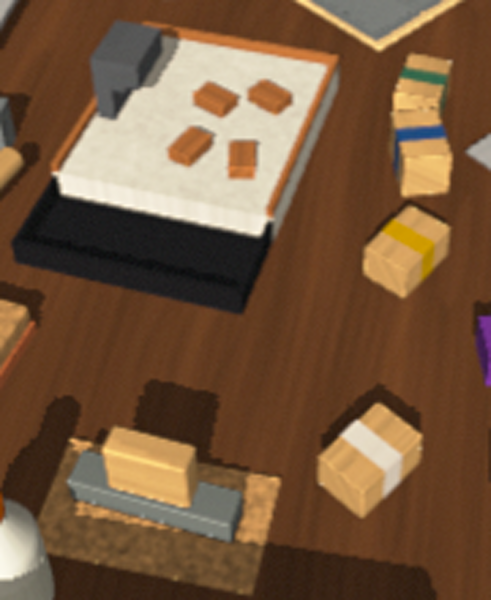

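View pics/top_crop_340.png

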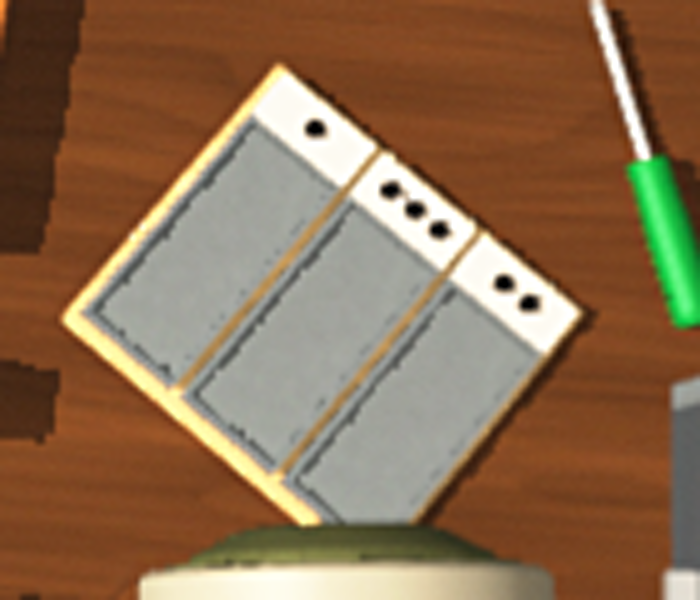

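```bash
cat >> h.py <<'E'
from scipy.optimize import least_squares
def fit(c,loc,px,g=(0.5,0,0)):
    """planar pose fit: loc 3d local pts (z = world height), px pixels (single camera or per point)"""
    loc=np.array(loc,float);px=np.array(px,float)
    cs=c if isinstance(c,list) else [c]*len(px)
    def T(p,l): 
        a=np.radians(p[2]);return [p[0]+np.cos(a)*l[0]-np.sin(a)*l[1],p[1]+np.sin(a)*l[0]+np.cos(a)*l[1],l[2]]
    f=lambda p: np.concatenate([proj(cc,T(p,l))-q for cc,l,q in zip(cs,loc,px)])
    r=least_squares(f,g,x_scale=[.1,.1,10]); return r.x, np.abs(r.fun).max()
def blobs(im,m,amin=30):
    out=[]
    cn,_=cv2.findContours(m.astype(np.uint8),cv2.RETR_EXTERNAL,cv2.CHAIN_APPROX_NONE)
    for q in cn:
        a=cv2.contourArea(q)
        if a>=amin: out.append((a,cv2.minAreaRect(q)))
    return sorted(out,key=lambda v:-v[0])
E
python3 - <<'E'
from h import *
c=cam('top'); s=cam('side')
C=lambda x,y:(x/3.529+130,y/3.529+120)
S=lambda x,y:(x/2.727+180,y/2.727+170)
L=[(.1,.11,.04),(-.105,.11,.04),(.1,-.11,.04),(-.105,-.11,.04)]
P=[C(497,65),C(449,294),C(755,110),C(716,342)]
print('st top',fit(c,L,P,(.6,0,0)))
LS=[(.1,.11,.04),(-.105,.11,.04),(-.105,-.11,.04),(.1,-.11,.04)]
PS=[S(56,168),S(272,222),S(337,58),S(150,24)]
print('st side',fit(s,LS,PS,(.6,0,0)))
print('both',fit([c]*4+[s]*4,L+LS,P+PS,(.6,0,0)))
R=lambda x,y:(x/5+340,y/5+170)
h=.006
print('rack',fit(c,[(.1025,.1135,h),(.1025,-.1135,h),(-.1025,.1135,h)],[R(280,65),R(585,313),R(63,317)],(.5,-.33,-30)))
# mat corners
print('mat',fit(c,[(.08,.045,.003),(.08,-.045,.003),(-.08,-.045,.003),(-.08,.045,.003)],[C(98,146),C(205,158),C(175,340),C(66,326)],(.56,.36,-10)))
# scraper handle top (x along length)
print('scr',fit(c,[(.03,.011,.078),(.03,-.011,.078),(-.03,-.011,.078),(-.03,.011,.078)],[C(109,180),C(138,184),C(119,264),C(95,258)],(.56,.36,-10)))
print('scrfoot',fit(c,[(.06,-.014,.031),(-.06,-.014,.031),(.06,.014,.031),(-.06,.014,.031)],[C(167,168),C(132,308),C(134,164),C(97,300)],(.56,.36,-10)))
E
```

```text
st top (array([ 0.62983222, -0.02287618, -5.78626029]), np.float64(0.9059735985641169))
st side (array([ 0.62308679, -0.01288841, -7.18445383]), np.float64(2.154060043379502))
both (array([ 0.62656507, -0.01936064, -6.45198785]), np.float64(4.166298162494769))
rack (array([  0.49337312,  -0.33618073, -36.72642579]), np.float64(0.31158190419523635))
mat (array([ 0.56966964,  0.36678743, -1.67535619]), np.float64(0.5088001249334013))
scr (array([ 0.56620891,  0.36396394, -4.00342985]), np.float64(1.2477606842831221))
scrfoot (array([ 0.56848865,  0.36240036, -6.31668102]), np.float64(0.31412727467770196))
```

Going by the description, the targets are white, yellow, blue and green. Black, purple and the drill-like clutter are not. I'll swing to a viewpoint over the work area with the wrist camera on the robot's side.

servo_tool(rows=[1,0.0116,0.0239,0.0055,0,0,7,1,0.0116,0.0239,0.0055,0,0,7,1,0.0116,0.0239,0.0055,0,0,7,1,0.0116,0.0239,0.0055,0,0,7,1,0.0116,0.0239,0.0055,0,0,7,1,0.0116,0.0239,0.0055,0,0,7,1,0.0116,0.0239,0.0055,0,0,7,1,0.0116,0.0239,0.0055,0,0,7,1,0.0116,0.0239,0.0055,0,0,7,1,0.0116,0.0239,0.0055,0,0,7])

```text
time_s: 0.98
position: [0.2802, -0.2846, 0.2865]
tool_rot: [[-0.04, -0.0, 0.999], [-0.999, 0.0, -0.04], [-0.0, -1.0, -0.0]]
ft_force: [-0.1, -0.7, 0.2]
grip_width: 0.0851
```

servo_tool(rows=[1,0.0116,0.0239,0.0055,0,0,7,1,0.0116,0.0239,0.0055,0,0,7,1,0.0116,0.0239,0.0055,0,0,7,1,0.0116,0.0239,0.0055,0,0,7,1,0.0116,0.0239,0.0055,0,0,7,1,0.0116,0.0239,0.0055,0,0,7,1,0.0116,0.0239,0.0055,0,0,7,1,0.0116,0.0239,0.0055,0,0,7,1,0.0116,0.0239,0.0055,0,0,7,1,0.0116,0.0239,0.0055,0,0,7])

```text
time_s: 1.82
position: [0.3962, -0.0456, 0.3415]
tool_rot: [[0.925, -0.0, 0.38], [-0.38, 0.0, 0.925], [-0.0, -1.0, 0.0]]
ft_force: [0.6, -0.7, 0.1]
grip_width: 0.0848
```

servo_tool(rows=[1,0.0116,0.0239,0.0055,0,0,7,1,0.0116,0.0239,0.0055,0,0,7,1,0,0,0,0,0,2,1,0,0,0,0,0,0,1,0,0,0,0,0,0])

```text
time_s: 2.23
position: [0.419, 0.0009, 0.3521]
tool_rot: [[0.993, -0.001, 0.117], [-0.117, -0.0, 0.993], [-0.001, -1.0, -0.0]]
ft_force: [-0.3, 0.0, 0.5]
grip_width: 0.0851
```

```bash
python3 - <<'E'
from h import *
c,im=shot('wrist','pics/w1.png'); s=env.observe(); print(s['time_s'],s['position'],s['tool_rot'],s['q'])
cv2.imwrite('pics/w1b.png',cv2.resize(im,(800,600)))
shot('top','pics/top1.png')
import pickle;pickle.dump(c,open('w1.pkl','wb'))
E
```

```text
2.2833 [0.41895387 0.00054202 0.35206742] [[ 9.93033165e-01 -6.55201973e-04  1.17833370e-01]
 [-1.17833379e-01  2.47141984e-05  9.93033380e-01]
 [-6.53549588e-04 -9.99999785e-01 -5.26626438e-05]] [-1.62077101e+01  4.38128940e+00  7.80763437e+01 -9.19887970e-03
  9.75788104e+01 -9.94418428e+01]
```

View pics/w1b.png

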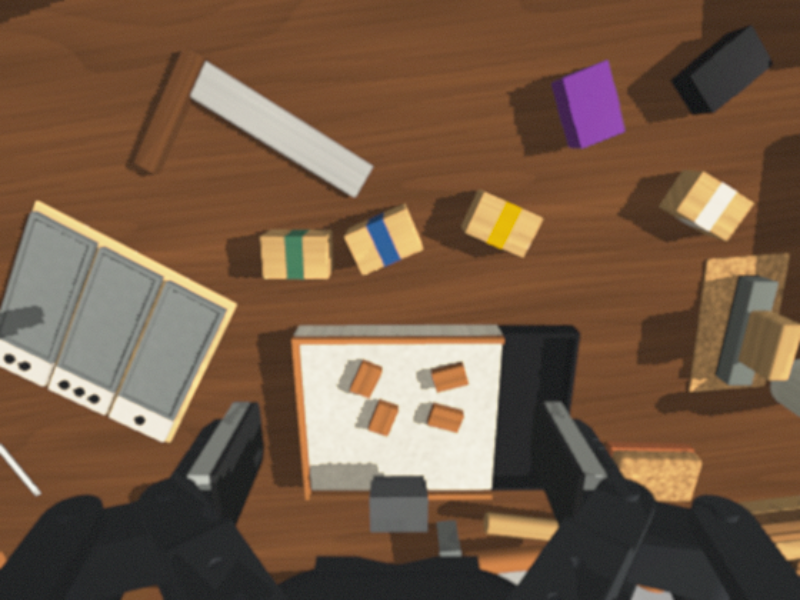

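Wrist view (800x600): green (296,254), blue (384,239), yellow (503,223), white (708,205), the offcuts near (405,397), the gauge top at (398,505), the scraper at (755,335) and the rack at (110,320). Now I'll compute poses from masks.

```bash
python3 - <<'E'
from h import *
import pickle
c=pickle.load(open('w1.pkl','rb')); im=cv2.imread('pics/w1.png'); hsv=cv2.cvtColor(im,cv2.COLOR_BGR2HSV)
H,S,V=cv2.split(hsv)
f=1/1.42857
# beech: hue ~ 15-25, bright
def rect_world(box,z):
    P=np.array([onz(c,p,z)[:2] for p in cv2.boxPoints(box)])
    r=cv2.minAreaRect((P*1000).astype(np.float32)); 
    (cx,cy),(w,h),a=r
    if w<h: w,h,a=h,w,a+90
    return np.round([cx,cy,w,h,(a+90)%180-90],1)
for name,u in dict(green=(296,254),blue=(384,239),yellow=(503,223),white=(708,205)).items():
    x,y=int(u[0]*f),int(u[1]*f)
    win=np.zeros(V.shape,np.uint8); win[y-36:y+36,x-40:x+40]=1
    m=(V>115)&(win>0)
    m=cv2.morphologyEx(m.astype(np.uint8),cv2.MORPH_OPEN,np.ones((3,3)))
    b=blobs(im,m,200)
    print(name,[ (a,) for a,_ in b], rect_world(b[0][1],.045), rect_world(b[0][1],.034))
    cv2.imwrite(f'pics/m_{name}.png',cv2.resize(im[y-45:y+45,x-45:x+45],None,fx=6,fy=6,interpolation=cv2.INTER_CUBIC))
m=(S>120)&(V>100)
win=np.zeros(V.shape,np.uint8); win[int(350*f):int(445*f),int(335*f):int(480*f)]=1
for a,b in blobs(im,m&(win>0),60): print('off',a,b[0],rect_world(b,.044))
g=im[215:360,195:415]; cv2.imwrite('pics/w1board.png',cv2.resize(g,None,fx=3.6,fy=3.6,interpolation=cv2.INTER_CUBIC))
g=im[170:280,470:560]; cv2.imwrite('pics/w1scr.png',cv2.resize(g,None,fx=5,fy=5,interpolation=cv2.INTER_CUBIC))
g=im[130:320,0:175]; cv2.imwrite('pics/w1rack.png',cv2.resize(g,None,fx=3,fy=3,interpolation=cv2.INTER_CUBIC))
E
python3 -c "
import cv2,numpy as np
a=[cv2.resize(cv2.imread(f'pics/m_{n}.png'),(380,290)) for n in ['green','blue','yellow','white']]
cv2.imwrite('pics/m4.png',np.vstack([np.hstack(a[:2]),np.hstack(a[2:])]))"
```

```text
green [(2531.0,)] [ 412.9 -101.5  113.    78.3   78.9] [ 414.8 -104.3  115.7   80.2   78.9]
blue [(1908.0,)] [420.7  -7.7  87.5  60.6 -81.2] [422.8  -8.2  89.6  62.1 -81.2]
yellow [(3464.5,)] [419.9 101.4 113.2  95.8  83.5] [421.9 103.7 116.   98.1  83.5]
white [(2354.0,)] [416.7 291.8 119.6  80.7  84. ] [418.6 298.7 122.6  82.7  84. ]
off 304.5 (255.8711395263672, 265.1649475097656) [567.2 -51.1  40.4  23.  -29.8]
off 298.0 (311.46221923828125, 292.132080078125) [623.6  28.6  38.9  26.6  65.4]
off 290.5 (314.0294494628906, 263.61767578125) [574.6  36.2  34.4  25.8 -81.1]
off 284.0 (267.9310302734375, 292.17242431640625) [615.9 -38.9  41.4  23.2 -26.7]
```

View pics/w1board.png

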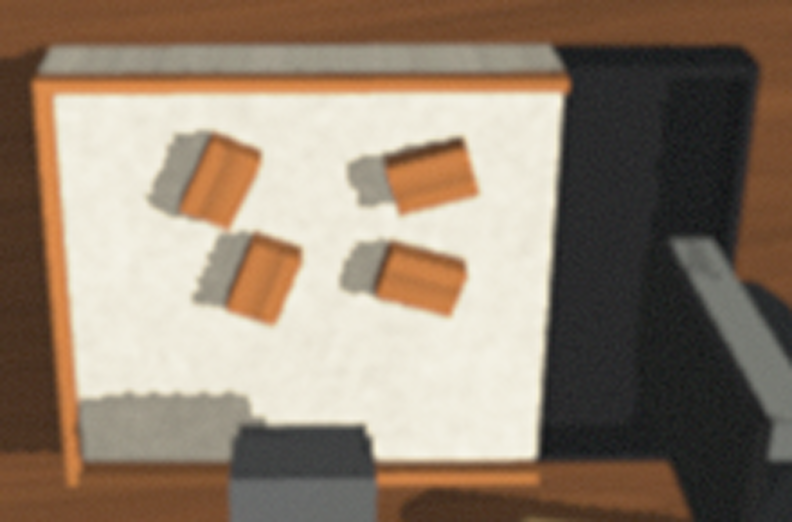

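View pics/w1scr.png

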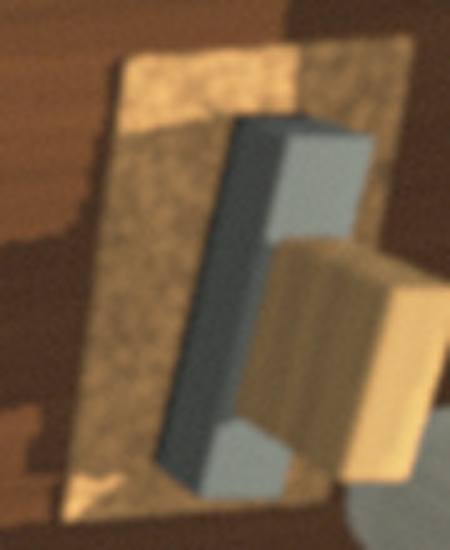

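View pics/w1rack.png

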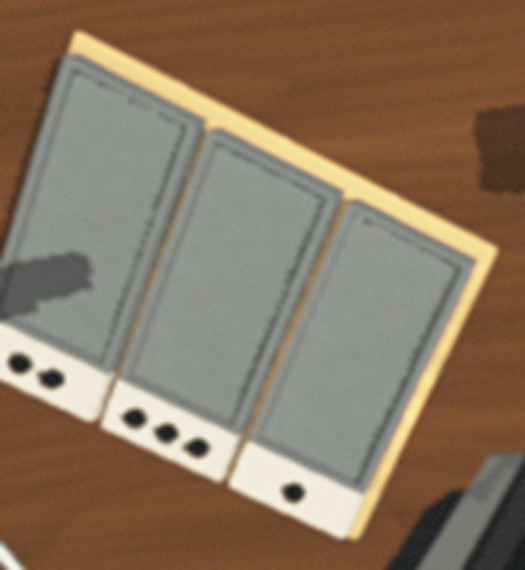

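View pics/m4.png

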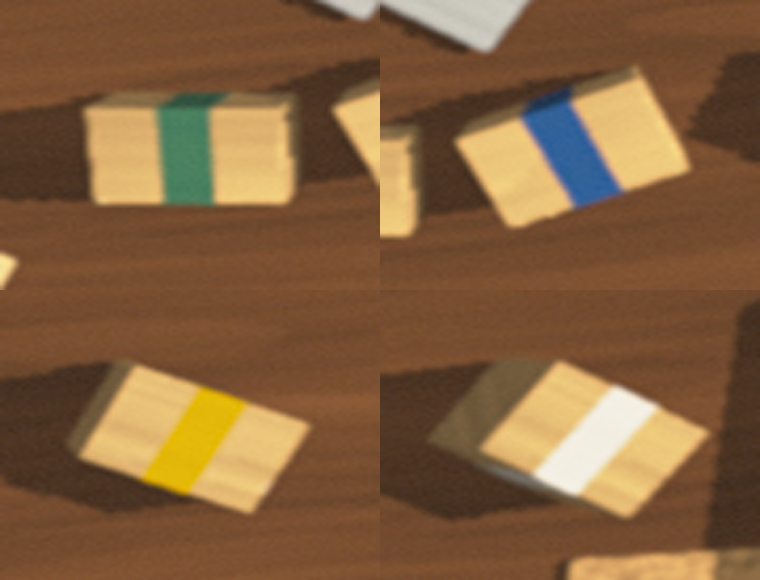

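```bash
python3 - <<'E'
from h import *
import pickle
c=pickle.load(open('w1.pkl','rb')); t=cam('top')
def tr(k,x0,y0): return lambda x,y:(x/k+x0,y/k+y0)
B=tr(3.6,195,215);S=tr(5,470,170);R=tr(3,0,130);C=tr(3.529,130,120);RT=tr(5,340,170)
LB=[(-.099,-.104,.03),(.094,-.104,.03),(-.105,-.11,.04),(-.105,.11,.04),(.1,-.11,.04),(.1,.11,.04),(.094,.11,.03)]
PB=[B(55,93),B(82,460),B(36,79),B(571,78),B(68,487),B(540,485),B(541,460)]
print('board w',fit(c,LB,PB,(.62,-.02,-6)))
L=[(.1,.11,.04),(-.105,.11,.04),(.1,-.11,.04),(-.105,-.11,.04)]
P=[C(497,65),C(449,294),C(755,110),C(716,342)]
x,r=fit([c]*7+[t]*4,LB+L,PB+P,(.62,-.02,-6)); print('both',x,r)
LR=[(.1025,.1135,.006),(-.1025,.1135,.006),(-.1025,-.1135,.006)];PR=[R(350,540),R(497,248),R(75,33)]
print('rack w',fit(c,LR,PR,(.5,-.33,-30)))
LT=[(.1025,.1135,.006),(.1025,-.1135,.006),(-.1025,.1135,.006)];PT=[RT(280,65),RT(585,313),RT(63,317)]
print('rack both',fit([c]*3+[t]*3,LR+LT,PR+PT,(.5,-.33,-30)))
LS=[(-.06,-.014,.031),(-.06,.014,.031),(.06,-.014,.031),(.06,.014,.031),(-.06,-.014,.003),(.06,-.014,.003),(-.03,-.011,.078),(.03,-.011,.078),(.03,.011,.078)]
PS=[S(282,135),S(375,140),S(203,497),S(285,497),S(238,118),S(155,462),S(392,287),S(345,482),S(412,482)]
print('scr w',fit(c,LS,PS,(.56,.36,-6)))
L2=[(.06,-.014,.031),(-.06,-.014,.031),(.06,.014,.031),(-.06,.014,.031)];P2=[C(167,168),C(132,308),C(134,164),C(97,300)]
print('scr both',fit([c]*9+[t]*4,LS+L2,PS+P2,(.56,.36,-6)))
print('mat',fit(c,[(-.08,-.045,.003),(-.08,.045,.003),(.08,-.045,.003)],[S(123,55),S(415,38),S(65,522)],(.56,.36,-2)))
# to board frame
def loc(p,st=x):
    a=np.radians(st[2]);d=np.array(p[:2])-st[:2];return np.array([[np.cos(a),np.sin(a)],[-np.sin(a),np.cos(a)]])@d
for o in [(255.9,265.2),(311.5,292.1),(314,263.6),(267.9,292.2)]: print('off',loc(onz(c,o,.040)).round(3))
# gauge: front top edge z=.1: crop (240,427),(368,427)?
for p in [(240,427),(368,427)]: print('gauge front bottom/top?',loc(onz(c,B(*p),.10)).round(3),loc(onz(c,B(*p),.073)).round(3))
for p in [(231,477),(376,477)]: print('g',loc(onz(c,B(*p),.10)).round(3))
E
```

```text
board w (array([ 0.63238314, -0.02284439, -6.3092555 ]), np.float64(1.6404382855574227))
both [ 0.6319135  -0.022847   -6.20729294] 1.8108696280881702
rack w (array([  0.49556523,  -0.33648903, -36.90658344]), np.float64(1.0902762555627135))
rack both (array([  0.49506542,  -0.33632942, -36.89216292]), np.float64(1.3996158768712803))
scr w (array([ 0.57176636,  0.36623942, -5.60132688]), np.float64(2.5706669205385424))
scr both (array([ 0.57130351,  0.36575573, -5.67053367]), np.float64(2.7987660742229536))
mat (array([ 0.57140693,  0.36733802, -1.8791496 ]), np.float64(0.6014294569521326))
off [-0.06  -0.035]
off [-0.012  0.051]
off [-0.062  0.053]
off [-0.012 -0.018]
gauge front bottom/top? [ 0.019 -0.026] [ 0.041 -0.027]
gauge front bottom/top? [0.019 0.025] [0.041 0.027]
g [ 0.044 -0.03 ]
g [0.044 0.029]
```

servo_tool(rows=[1,0.0126,0.0304,-0.0125,0,0,0.1,1,0.0126,0.0304,-0.0125,0,0,0.1,1,0.0126,0.0304,-0.0125,0,0,0.1,1,0.0126,0.0304,-0.0125,0,0,0.1,1,0.0126,0.0304,-0.0125,0,0,0.1,1,0.0126,0.0304,-0.0125,0,0,0.1,1,0.0126,0.0304,-0.0125,0,0,0.1,1,0.0126,0.0304,-0.0125,0,0,0.1,1,0.0126,0.0304,-0.0125,0,0,0.1,1,0.0126,0.0304,-0.0125,0,0,0.1])

```text
time_s: 3.17
position: [0.5459, 0.3055, 0.2265]
tool_rot: [[0.995, -0.0, 0.101], [-0.101, -0.0, 0.995], [-0.0, -1.0, -0.0]]
ft_force: [1.0, -0.5, 0.6]
grip_width: 0.0858
```

servo_tool(rows=[1,0.0126,0.0304,-0.0125,0,0,0.1,1,0.0126,0.0304,-0.0125,0,0,0,1,0,0,0,0,0,0,1,0,0,0,0,0,0])

```text
time_s: 3.5
position: [0.5706, 0.3657, 0.2004]
tool_rot: [[0.995, -0.003, 0.097], [-0.097, -0.001, 0.995], [-0.003, -1.0, -0.002]]
ft_force: [0.3, -0.8, -0.0]
grip_width: 0.0853
```

```bash
python3 - <<'E'
from h import *
c,im=shot('wrist','pics/w2.png'); s=env.observe(); print(s['time_s'],s['position'],s['tool_rot'][:,2],s['q'])
cv2.imwrite('pics/w2b.png',cv2.resize(im,(800,600)))
import pickle;pickle.dump(c,open('w2.pkl','wb'))
E
```

```text
3.55 [0.57064319 0.36488075 0.20178429] [ 9.79314838e-02  9.95192864e-01 -7.66177850e-04] [ 2.26114502e+01  3.61686850e+01  5.40613491e+01 -1.49480758e-02
  8.98349270e+01 -6.17684089e+01]
```

View pics/w2b.png

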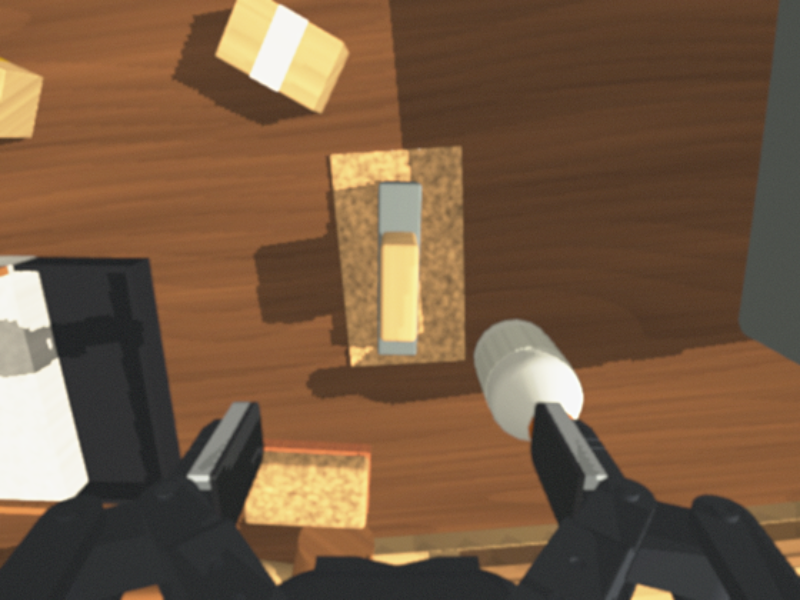

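The scraper handle is at (400,288), centred between the fingers. The bottle is at (528,380).

```bash
python3 - <<'E'
from h import *
import pickle
c=pickle.load(open('w2.pkl','rb'));f=.7
P=np.array([(384,236),(417,236),(382,341),(415,341),(379,184),(421,184),(379,354),(415,354)])*f
L=[(-.03,-.011,.078),(-.03,.011,.078),(.03,-.011,.078),(.03,.011,.078),(-.06,-.014,.031),(-.06,.014,.031),(.06,-.014,.031),(.06,.014,.031)]
print(fit(c,L,P,(.57,.36,-6)))
print('mat',fit(c,[(-.08,-.045,.003),(-.08,.045,.003),(.08,-.045,.003),(.08,.045,.003)],np.array([(330,155),(462,147),(351,366),(464,360)])*f,(.57,.36,-2)))
# white spacer band approx
print(onz(c,np.array((283,48))*f,.04))
print([onz(c,np.array(p)*f,.0)  for p in ((500,420),)], 'bottle top?',onz(c,np.array((555,400))*f,.12))
E
```

```text
(array([ 0.56987218,  0.36563592, -6.38239195]), np.float64(3.8599493767800084))
mat (array([ 0.57212971,  0.36777542, -2.26897555]), np.float64(0.5368446214677647))
[0.42952737 0.31237492 0.04      ]
[array([0.71234752, 0.43653187, 0.        ])] bottle top? [0.62467135 0.44377614 0.12      ]
```

servo_tool(rows=[1,0,0,-0.03,0,0,-0.5,1,0,0,-0.03,0,0,0,1,0,0,-0.03,0,0,0,1,0,0,-0.03,0,0,0,1,0,0,-0.02,0,0,0,1,0,0,-0.0165,0,0,0,1,0,0,0,0,0,0])

```text
time_s: 4.13
position: [0.5694, 0.3634, 0.0436]
tool_rot: [[0.994, -0.004, 0.108], [-0.108, -0.002, 0.994], [-0.004, -1.0, -0.003]]
ft_force: [-1.1, -0.8, -0.5]
grip_width: 0.0856
```

servo_tool(rows=[0,0,0,0,0,0,0,0,0,0,0,0,0,0,0,0,0,0,0,0,0,0,0,0,0,0,0,0,0,0,0,0,0,0,0,0,0,0,0,0,0,0,0,0,0,0,0,0,0], force=60)

```text
time_s: 4.72
position: [0.5708, 0.3659, 0.0469]
tool_rot: [[0.994, 0.002, 0.105], [-0.105, 0.001, 0.994], [0.002, -1.0, 0.001]]
ft_force: [-0.9, 0.0, 6.0]
grip_width: 0.0213
```

servo_tool(rows=[0,0,0,0.02,0,0,0,0,0,0,0.03,0,0,0,0,0,0,0.03,0,0,0,0,0.001,-0.02,0.02,0,0,0,0,0.002,-0.0345,0,0,0,0,0,0.002,-0.0345,0,0,0,0,0,0.002,-0.0345,0,0,0,0,0,0.002,-0.0345,0,0,0,0,0,0.002,-0.0345,0,0,0,0,0,0.002,-0.0345,0,0,0,0])

```text
time_s: 5.55
position: [0.583, 0.1371, 0.1455]
tool_rot: [[0.994, -0.001, 0.105], [-0.105, -0.0, 0.994], [-0.001, -1.0, -0.0]]
ft_force: [0.1, -0.8, -1.2]
grip_width: 0.0213
```

servo_tool(rows=[0,0.002,-0.0345,0,0,0,0,0,0.002,-0.0345,0,0,0,0,0,0.002,-0.0345,0,0,0,0,0,0.002,-0.0345,0,0,0,0,0,0.002,-0.0345,0,0,0,0,0,0.002,-0.0345,0,0,0,0,0,0,-0.0315,0,0,0,0,0,0,0,0,0,0,0,0,0,0,0,0,0,0])

```text
time_s: 6.3
position: [0.5951, -0.1012, 0.1453]
tool_rot: [[0.994, -0.001, 0.108], [-0.108, 0.0, 0.994], [-0.001, -1.0, 0.0]]
ft_force: [-0.1, 0.8, -0.8]
grip_width: 0.0211
```

```bash
cat > show.py <<'E'
import sys
from h import *
import pickle
n,o=sys.argv[1:3]
c,im=shot(n,f'pics/{o}.png'); pickle.dump(c,open(o+'.pkl','wb'))
s=env.observe(); print(round(s['time_s'],2),s['position'].round(4),'yaw',np.degrees(np.arctan2(s['tool_rot'][1,2],s['tool_rot'][0,2])).round(2)-90,s['q'].round(0))
if len(sys.argv)>3:
    x0,y0,x1,y1=map(int,sys.argv[3].split(',')); im=im[y0:y1,x0:x1]
f=min(800/im.shape[1],600/im.shape[0]); print('scale',f)
cv2.imwrite(f'pics/{o}b.png',cv2.resize(im,None,fx=f,fy=f,interpolation=cv2.INTER_CUBIC))
E
python3 show.py wrist w3
```

```text
6.35 [ 0.5951 -0.0999  0.1454] yaw -6.109999999999999 [ -21.   31.   73.    0.   76. -105.]
scale 1.4285714285714286
```

View pics/w3b.png

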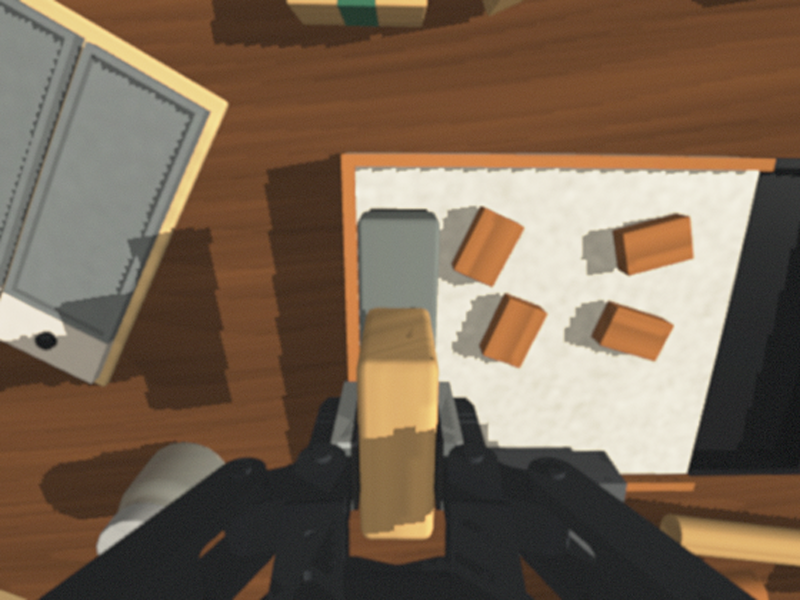

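The scraper hangs straight at x≈398 over clear board, and the four offcuts are at (455–690, 215–365), to its right. Lowering.

servo_tool(rows=[0,-0.001,0,-0.03,0,0,0,0,0,0,-0.025,0,0,0,0,0,0,-0.01,0,0,0,0,0,0,-0.004,0,0,0,0,0,0,-0.002,0,0,0,0,0,0,0,0,0,0])

```text
time_s: 6.85
position: [0.5949, -0.0995, 0.0756]
tool_rot: [[0.995, 0.001, 0.105], [-0.105, -0.0, 0.995], [0.001, -1.0, -0.0]]
ft_force: [-0.0, -0.5, -1.7]
grip_width: 0.0213
```

servo_tool(rows=[0,0,0,-0.001,0,0,0,0,0,0,0,0,0,0])

```text
time_s: 7.02
position: [0.5949, -0.0999, 0.0748]
tool_rot: [[0.994, 0.002, 0.105], [-0.105, -0.001, 0.994], [0.002, -1.0, -0.0]]
ft_force: [0.6, 0.4, -1.9]
grip_width: 0.0211
```

```bash
python3 - <<'E'
from h import *
import pickle
c=pickle.load(open('w3.pkl','rb'));f=.7
P=np.array([(355,168),(760,170),(341,153),(776,158),(690,473)])*f
L=[(-.099,-.104,.03),(-.099,.11,.03),(-.105,-.11,.04),(-.105,.11,.04),(.094,.11,.03)]
x,r=fit(c,L,P,(.63,-.02,-6));print(x,r)
def loc(p,st):
    a=np.radians(st[2]);d=np.array(p[:2])-st[:2];return np.array([[np.cos(a),np.sin(a)],[-np.sin(a),np.cos(a)]])@d
for p in [(487,246),(515,330),(655,243),(635,331)]: print(loc(onz(c,np.array(p)*f,.042),x).round(3))
# rack: -x+y corner (227,102), +x+y (103,383)
for p in [(227,102),(103,383)]: print('rack c',onz(c,np.array(p)*f,.006).round(4))
E
```

```text
[ 0.6315021  -0.02326356 -6.12362346] 1.6111850995887096
[-0.06  -0.035]
[-0.012 -0.017]
[-0.061  0.053]
[-0.012  0.051]
rack c [ 0.4808 -0.184   0.006 ]
rack c [ 0.6418 -0.3059  0.006 ]
```

servo_tool(rows=[0,0,0,-0.001,0,0,0,0,0,0,-0.001,0,0,0,0,0,0,0,0,0,0])

```text
time_s: 7.27
position: [0.5949, -0.0999, 0.0738]
tool_rot: [[0.994, 0.002, 0.105], [-0.105, -0.001, 0.994], [0.002, -1.0, -0.001]]
ft_force: [-2.6, 0.7, 10.2]
grip_width: 0.0212
```

servo_tool(rows=[0,0.0006,0.006,0.001,0,0,0,0,0.0013,0.012,0,0,0,0,0,0.0013,0.012,0,0,0,0,0,0.0013,0.012,0,0,0,0,0,0.0013,0.012,0,0,0,0,0,0.0013,0.012,0,0,0,0,0,0.0013,0.012,0,0,0,0,0,0.0013,0.012,0,0,0,0,0,0.0013,0.012,0,0,0,0])

```text
time_s: 8.02
position: [0.6061, 0.0028, 0.0738]
tool_rot: [[0.994, 0.002, 0.105], [-0.105, -0.002, 0.994], [0.002, -1.0, -0.002]]
ft_force: [0.1, -4.9, 5.9]
grip_width: 0.021
```

```bash
python3 show.py wrist w4
```

```text
8.07 [0.6061 0.005  0.0738] yaw -5.939999999999998 [-11.  36.  78.  -0.  66. -95.]
scale 1.4285714285714286
```

View pics/w4b.png

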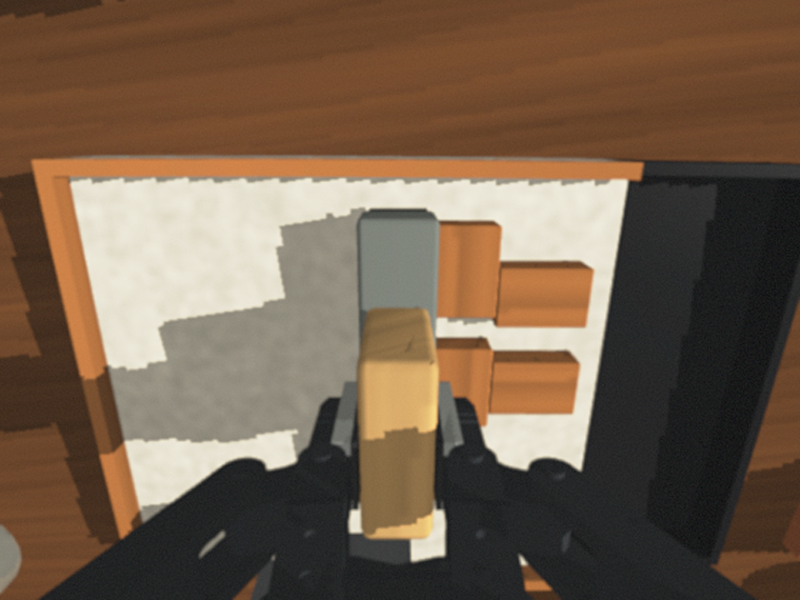

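All four offcuts are gathered ahead of the foot (440–590, 220–425). Continuing over the edge.

servo_tool(rows=[0,0.0013,0.012,0,0,0,0,0,0.0013,0.012,0,0,0,0,0,0.0013,0.012,0,0,0,0,0,0.0013,0.012,0,0,0,0,0,0.0013,0.012,0,0,0,0,0,0.0013,0.012,0,0,0,0,0,0.0013,0.012,0.0005,0,0,0,0,0.0013,0.012,0.0005,0,0,0,0,0,0,0,0,0,0])

```text
time_s: 8.82
position: [0.6155, 0.101, 0.0736]
tool_rot: [[0.995, -0.0, 0.103], [-0.103, 0.001, 0.995], [-0.001, -1.0, 0.001]]
ft_force: [0.3, 0.3, -1.3]
grip_width: 0.0211
```

servo_tool(rows=[0,0,0,0.03,0,0,0,0,0,0,0.04,0,0,0,0,0,0,0,0,0,0])

```text
time_s: 9.07
position: [0.6183, 0.0987, 0.1505]
tool_rot: [[0.994, 0.011, 0.105], [-0.105, 0.0, 0.994], [0.011, -1.0, 0.001]]
ft_force: [0.1, 0.8, -0.5]
grip_width: 0.0211
```

```bash
python3 show.py wrist w5; python3 show.py top t5 230,120,360,230
```

```text
9.12 [0.6172 0.0986 0.1472] yaw -6.030000000000001 [ -2.  33.  70.   0.  77. -86.]
scale 1.4285714285714286
9.17 [0.616  0.0985 0.1447] yaw -6.040000000000006 [ -2.  33.  70.   0.  77. -86.]
scale 5.454545454545454
```

View pics/w5b.png

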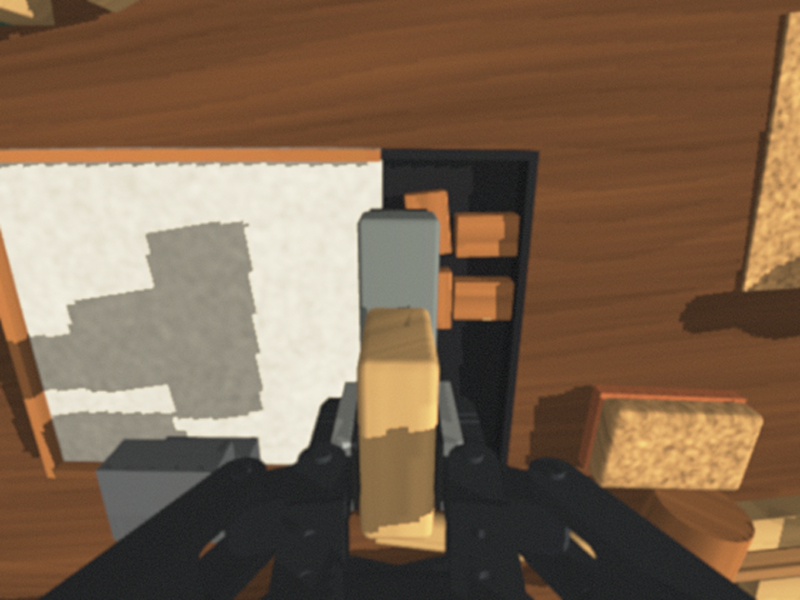

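View pics/t5b.png

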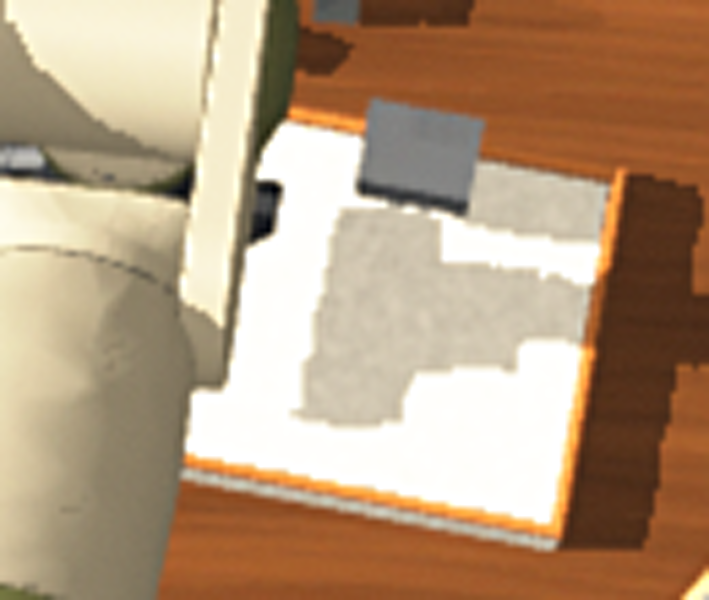

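The wrist view shows the board clear and the offcuts in the tray (405–520, 190–325). I'll return the scraper now, squared to the mat.

servo_tool(rows=[0,-0.0054,0.0336,0,0,0,0.5,0,-0.0054,0.0336,0,0,0,0.5,0,-0.0054,0.0336,0,0,0,0.5,0,-0.0054,0.0336,0,0,0,0.5,0,-0.0054,0.0336,0,0,0,0.5,0,-0.0054,0.0336,0,0,0,0.5,0,-0.0054,0.0336,0,0,0,0.5,0,-0.0054,0.0336,0,0,0,0.3,0,0,0,0,0,0,0,0,0,0,0,0,0,0])

```text
time_s: 10.0
position: [0.5711, 0.3683, 0.1414]
tool_rot: [[0.999, -0.004, 0.037], [-0.037, -0.001, 0.999], [-0.004, -1.0, -0.001]]
ft_force: [1.2, -0.0, -1.8]
grip_width: 0.0211
```

```bash
python3 show.py wrist w6
```

```text
10.05 [0.5717 0.367  0.1418] yaw -2.200000000000003 [ 23.  39.  59.  -0.  82. -65.]
scale 1.4285714285714286
```

View pics/w6b.png

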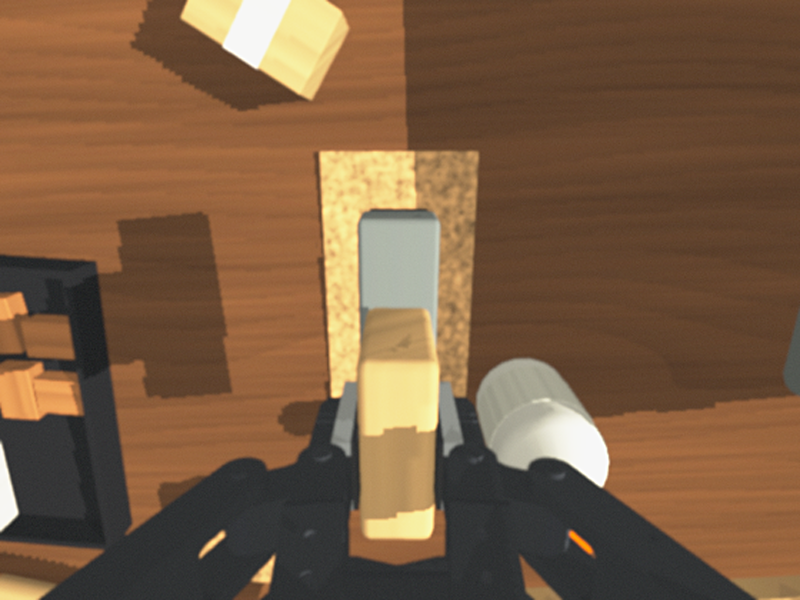

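The tray holds all four offcuts. The scraper is parallel to and centred on the mat. Lowering.

servo_tool(rows=[0,0,0,-0.03,0,0,0,0,0,0,-0.03,0,0,0,0,0,0,-0.02,0,0,0,0,0,0,-0.01,0,0,0,0,0,0,0,0,0,0])

```text
time_s: 10.47
position: [0.5718, 0.3652, 0.0509]
tool_rot: [[0.999, -0.005, 0.041], [-0.041, -0.002, 0.999], [-0.005, -1.0, -0.002]]
ft_force: [1.0, 0.1, -1.0]
grip_width: 0.0213
```

servo_tool(rows=[0,0,0,-0.002,0,0,0,0,0,0,-0.001,0,0,0,0,0,0,0,0,0,0])

```text
time_s: 10.72
position: [0.5732, 0.367, 0.0521]
tool_rot: [[0.999, 0.002, 0.04], [-0.04, 0.001, 0.999], [0.002, -1.0, 0.001]]
ft_force: [0.2, -0.2, -1.3]
grip_width: 0.021
```

servo_tool(rows=[0,0,0,-0.002,0,0,0,0,0,0,-0.002,0,0,0,0,0,0,0,0,0,0])

```text
time_s: 10.97
position: [0.5726, 0.367, 0.0469]
tool_rot: [[0.999, 0.0, 0.039], [-0.039, 0.0, 0.999], [0.0, -1.0, 0.0]]
ft_force: [0.2, 0.6, -0.3]
grip_width: 0.0211
```

servo_tool(rows=[0,0,0,-0.001,0,0,0,0,0,0,0,0,0,0])

```text
time_s: 11.13
position: [0.5726, 0.3671, 0.0469]
tool_rot: [[0.999, 0.001, 0.039], [-0.039, 0.0, 0.999], [0.001, -1.0, 0.0]]
ft_force: [-2.7, -1.6, 5.1]
grip_width: 0.0213
```

servo_tool(rows=[0.7,0,0,0,0,0,0,0.7,0,0,0,0,0,0,0.7,0,0,0,0,0,0,0.7,0,0,0,0,0,0,0.7,0,0,0.02,0,0,0,0.7,0,0,0.035,0,0,0,0.7,0,0,0.04,0,0,0,0.7,0,0,0.04,0,0,0,0.7,0,0,0.04,0,0,0])

```text
time_s: 11.88
position: [0.5723, 0.3668, 0.2228]
tool_rot: [[0.999, -0.0, 0.039], [-0.039, -0.0, 0.999], [-0.0, -1.0, -0.0]]
ft_force: [-0.5, 0.0, -1.0]
grip_width: 0.0599
```

servo_tool(rows=[1,-0.017,-0.03,0,0,0,0,1,-0.017,-0.03,0,0,0,0,1,-0.017,-0.03,0,0,0,0,1,-0.017,-0.03,0,0,0,0,1,-0.017,-0.03,0,0,0,0,1,-0.017,-0.03,0,0,0,0,1,-0.017,-0.03,0,0,0,0,1,-0.017,-0.03,0,0,0,0,1,-0.017,-0.027,0,0,0,0,1,0,0,0,0,0,0])

```text
time_s: 12.72
position: [0.4172, 0.0971, 0.2211]
tool_rot: [[0.999, -0.001, 0.042], [-0.042, -0.001, 0.999], [-0.001, -1.0, -0.001]]
ft_force: [0.2, 0.5, 0.4]
grip_width: 0.0853
```

```bash
python3 show.py top t7 ; python3 show.py wrist w7
```

```text
12.77 [0.4187 0.0985 0.2212] yaw -2.430000000000007 [ -3.  10.  93.  -0.  77. -90.]
scale 1.4285714285714286
12.82 [0.4196 0.0994 0.2212] yaw -2.3700000000000045 [ -2.  10.  93.   0.  77. -90.]
scale 1.4285714285714286
```

View pics/w7b.png

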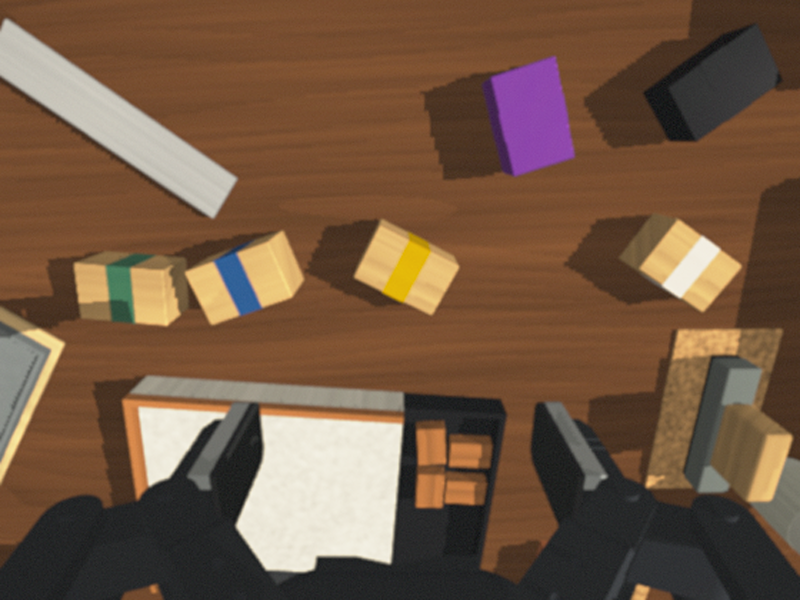

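View pics/t7b.png

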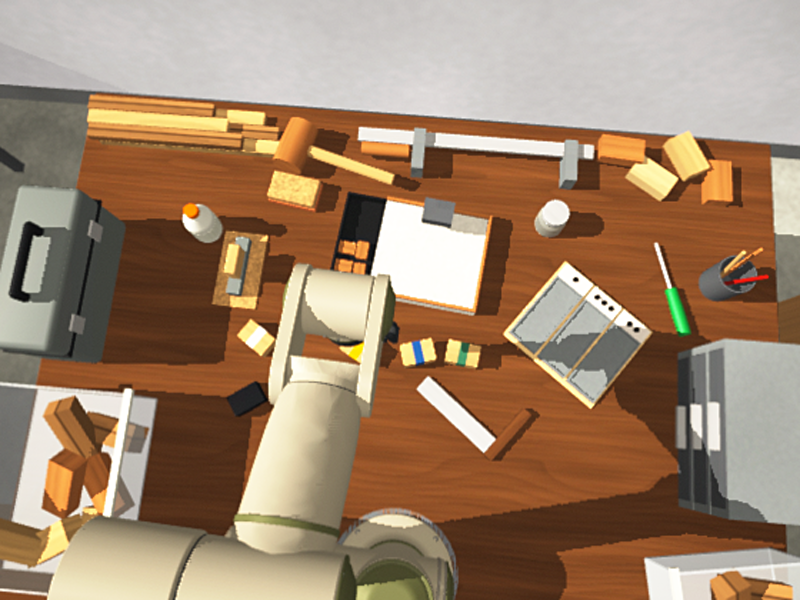

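The scraper stands upright on its mat, the four offcuts are in the tray, and the yellow spacer is at (407,266). Next I'll fit the spacer poses from their top-face corners.

```bash
cat >> h.py <<'E'
def spacer(c,im,name,near,win=45):
    """find spacer top face near a pixel; returns fits for three heights"""
    hsv=cv2.cvtColor(im,cv2.COLOR_BGR2HSV);H,S,V=[a.astype(int) for a in cv2.split(hsv)]
    x,y=map(int,near)
    wm=np.zeros(V.shape,bool); wm[max(0,y-win):y+win,max(0,x-win):x+win]=1
    bm={'yellow':(H>22)&(H<35)&(S>170)&(V>120),'green':(H>60)&(H<95)&(S>90),'blue':(H>100)&(H<125)&(S>120),'white':(S<40)&(V>140)}[name]
    beech=(H>12)&(H<26)&(S<160)&(V>165)
    m=((beech|bm)&wm).astype(np.uint8)
    m=cv2.morphologyEx(m,cv2.MORPH_CLOSE,np.ones((3,3))); m=cv2.morphologyEx(m,cv2.MORPH_OPEN,np.ones((5,5)))
    cn,_=cv2.findContours(m,cv2.RETR_EXTERNAL,cv2.CHAIN_APPROX_NONE)
    q=min(cn,key=lambda q:abs(cv2.pointPolygonTest(q,(float(x),float(y)),True)) if cv2.contourArea(q)<300 else -cv2.pointPolygonTest(q,(float(x),float(y)),True))
    out=[]
    for h in (.034,.040,.046):
        P=np.array([onz(c,p[0],h)[:2] for p in q])*1000
        (cx,cy),(w,hh),a=cv2.minAreaRect(P.astype(np.float32))
        if w<hh: w,hh,a=hh,w,a+90
        out.append(np.round([cx,cy,w,hh,(a+90)%180-90],1))
    vis=im.copy(); cv2.drawContours(vis,[q],-1,(0,0,255),1)
    return out,vis
E
cat > sp.py <<'E'
import sys,pickle
from h import *
o,name,x,y=sys.argv[1:5]; c=pickle.load(open(o+'.pkl','rb')); im=cv2.imread(f'pics/{o}.png')
x,y=float(x)*.7,float(y)*.7
r,v=spacer(c,im,name,(x,y),int(sys.argv[5]) if len(sys.argv)>5 else 45)
print(*r,sep='\n')
x,y=int(x),int(y); g=v[max(0,y-50):y+50,max(0,x-60):x+60]
cv2.imwrite(f'pics/{o}_{name}.png',cv2.resize(g,None,fx=5,fy=5,interpolation=cv2.INTER_NEAREST))
E
python3 sp.py w7 yellow 407 266; python3 sp.py w7 blue 245 280;python3 sp.py w7 green 125 288;python3 sp.py w7 white 690 265
```

```text
[421.4 104.5  64.   47.1  60.5]
[419.8 104.4  62.8  46.3  60.5]
[418.2 104.3  61.6  45.4  60.5]
[424.3 -12.3  80.1  46.6 -72.9]
[422.7 -10.2  78.7  45.7 -72.9]
[421.1  -8.2  77.2  44.9 -72.9]
[ 428.7 -101.4   74.5   49.4   80.9]
[427.  -97.7  73.1  48.5  80.9]
[425.3 -94.   71.8  47.6  80.9]
[428.  308.   64.3  44.   56.2]
[426.3 304.2  63.2  43.2  56.2]
[424.6 300.4  62.   42.4  56.2]
```

View pics/w7_yellow.png

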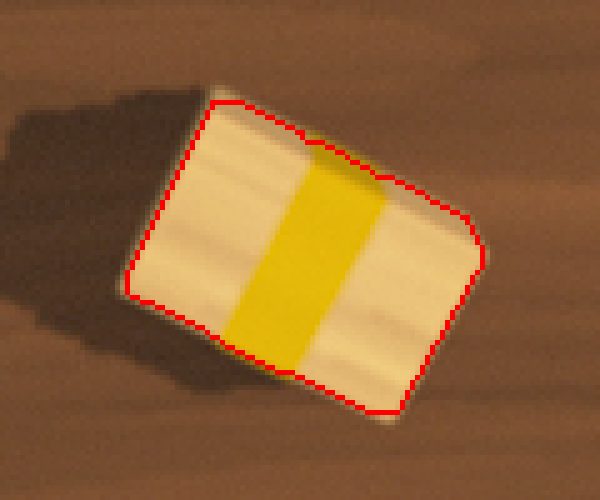

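```bash
python3 - <<'E'
from h import *
import pickle
c=pickle.load(open('w7.pkl','rb'))
P=[(q[0]/5+224,q[1]/5+136) for q in [(208,104),(476,243),(393,417),(124,290)]]
for h in (.034,.04,.046):
    print(h,fit(c,[(-.032,.021,h),(.032,.021,h),(.032,-.021,h),(-.032,-.021,h)],P,(.42,.1,60)), [onz(c,p,h)[:2].round(4) for p in P])
E
```

```text
0.034 (array([ 0.42232813,  0.10354517, 61.54028515]), np.float64(2.497985094978276)) [array([0.3885, 0.0863]), array([0.4189, 0.1391]), array([0.4558, 0.1217]), array([0.4258, 0.0671])]
0.04 (array([ 0.42081247,  0.10350518, 61.52708039]), np.float64(3.205178368782242)) [array([0.3876, 0.0866]), array([0.4174, 0.1385]), array([0.4536, 0.1213]), array([0.4242, 0.0677])]
0.046 (array([ 0.41929857,  0.10346543, 61.5132822 ]), np.float64(3.9393626456021593)) [array([0.3866, 0.0868]), array([0.4159, 0.1378]), array([0.4514, 0.1209]), array([0.4226, 0.0683])]
```

servo_tool(rows=[1,-0.0008,-0.0013,-0.013,0,0,7.04,1,-0.0008,-0.0013,-0.013,0,0,7.04,1,-0.0008,-0.0013,-0.013,0,0,7.04,1,-0.0008,-0.0013,-0.013,0,0,7.04,1,-0.0008,-0.0013,-0.013,0,0,7.04,1,-0.0008,-0.0013,-0.013,0,0,7.04,1,-0.0008,-0.0013,-0.013,0,0,7.04,1,-0.0008,-0.0013,-0.013,0,0,7.04,1,-0.0004,-0.0012,-0.013,0,0,7.04,1,0,0,0,0,0,0])

```text
time_s: 13.65
position: [0.4123, 0.089, 0.102]
tool_rot: [[0.478, -0.004, -0.878], [0.878, 0.0, 0.478], [-0.001, -1.0, 0.003]]
ft_force: [-1.2, 0.6, 0.0]
grip_width: 0.0854
```

```bash
python3 show.py wrist w8
```

```text
13.7 [0.4128 0.089  0.1031] yaw 61.02000000000001 [  -4.   18.  105.    0.   57. -155.]
scale 1.4285714285714286
```

View pics/w8b.png

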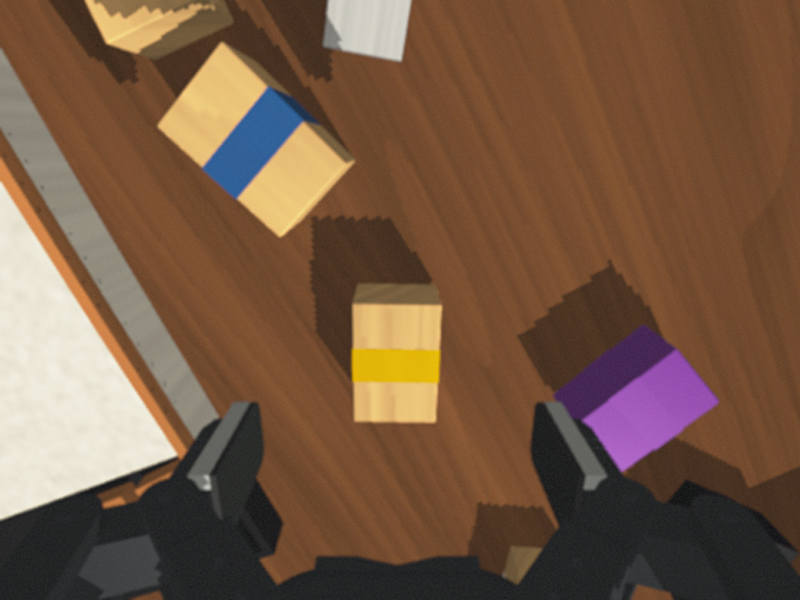

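Yellow is square between the jaws at (396,355). I'll check the offset along its length.

```bash
cat > off.py <<'E'
# offsets (tool x = lengthways, tool z = across) of 800-scale pixels from TCP for heights
import sys,pickle
from h import *
o=sys.argv[1];c=pickle.load(open(o+'.pkl','rb'))
s=env.observe();R=s['tool_rot'];p=s['position']
for a in sys.argv[2:]:
    v=[float(t) for t in a.split(',')]
    for h in ((.034,.04,.046) if len(v)<3 else (v[2],)):
        d=R.T@(onz(c,np.array(v[:2])*.7,h)-p); print(a,h,'x %.1f z %.1f'%(d[0]*1e3,d[2]*1e3))
E
python3 off.py w8 352,366 440,366 396,304 396,422
```

```text
352,366 0.034 x 17.9 z -23.2
352,366 0.04 x 15.0 z -22.6
352,366 0.046 x 12.1 z -22.0
440,366 0.034 x 17.7 z 19.8
440,366 0.04 x 14.7 z 19.1
440,366 0.046 x 11.8 z 18.5
396,304 0.034 x -14.2 z -2.0
396,304 0.04 x -16.2 z -2.0
396,304 0.046 x -18.2 z -2.0
396,422 0.034 x 49.4 z -1.5
396,422 0.04 x 45.6 z -1.5
396,422 0.046 x 41.7 z -1.6
```

servo_tool(rows=[1,0.0015,-0.0008,-0.03,0,0,0,1,0,0,-0.03,0,0,0,1,0,0,-0.02,0,0,0,1,0,0,-0.012,0,0,0,1,0,0,-0.003,0,0,0,0,0,0,0,0,0,0,0,0,0,0,0,0,0,0,0,0,0,0,0,0,0,0,0,0,0,0,0], force=40)

```text
time_s: 14.45
position: [0.4149, 0.0876, 0.0099]
tool_rot: [[0.483, 0.002, -0.875], [0.875, -0.0, 0.483], [0.001, -1.0, -0.002]]
ft_force: [-2.2, 0.3, 16.1]
grip_width: 0.0419
```

servo_tool(rows=[0,0,0,0,0,0,0,0,0,0,0,0,0,0])

```text
time_s: 14.62
position: [0.4149, 0.0876, 0.01]
tool_rot: [[0.483, 0.002, -0.875], [0.875, -0.0, 0.483], [0.001, -1.0, -0.002]]
ft_force: [-1.4, 1.2, 7.5]
grip_width: 0.0412
```

servo_tool(rows=[0,0,0,0.03,0,0,0,0,0,0,0.035,0,0,-3,0,0.006,-0.003,0.035,0,0,-7,0,0.019,-0.011,0,0,0,-7,0,0.019,-0.011,0,0,0,-7,0,0.019,-0.011,0,0,0,-7,0,0.019,-0.011,0,0,0,-7,0,0.019,-0.011,0,0,0,-7,0,0.019,-0.011,0,0,0,-7,0,0.019,-0.011,0,0,0,-7])

```text
time_s: 15.45
position: [0.5541, 0.007, 0.1095]
tool_rot: [[1.0, 0.001, -0.03], [0.03, -0.0, 1.0], [0.001, -1.0, -0.0]]
ft_force: [-0.5, 0.3, -0.4]
grip_width: 0.0415
```

servo_tool(rows=[0,0.019,-0.011,0,0,0,-7,0,0.019,-0.011,0,0,0,-1.2,0,0.019,-0.011,-0.01,0,0,0,0,0,0,0,0,0,0,0,0,0,0,0,0,0])

```text
time_s: 15.87
position: [0.6102, -0.0258, 0.0985]
tool_rot: [[0.994, -0.001, 0.107], [-0.107, 0.0, 0.994], [-0.001, -1.0, 0.0]]
ft_force: [-1.2, 0.1, -1.1]
grip_width: 0.0415
```

```bash
python3 show.py wrist w9
```

```text
15.92 [ 0.6098 -0.0253  0.0989] yaw -6.109999999999999 [-13.  35.  75.   0.  70. -97.]
scale 1.4285714285714286
```

View pics/w9b.png

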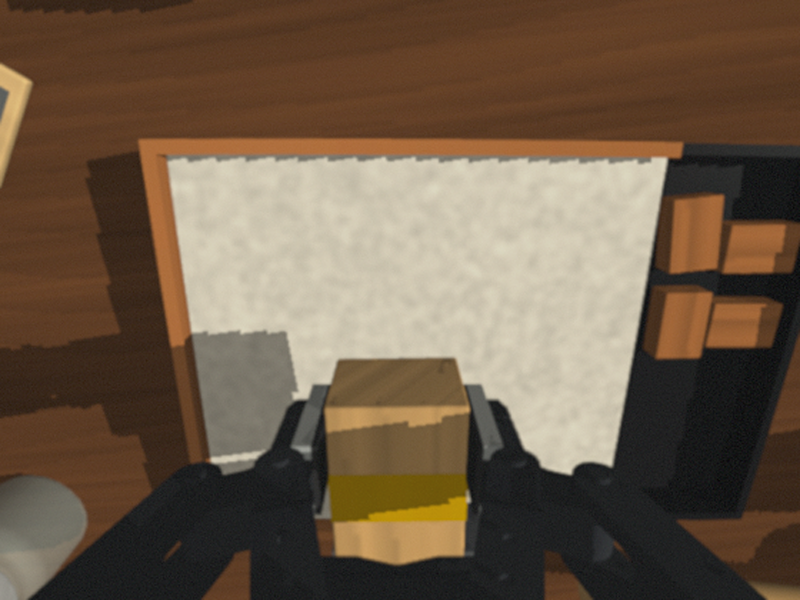

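servo_tool(rows=[0,0.0005,0.005,-0.03,0,0,0,0,0,0,-0.018,0,0,0,0,0,0,-0.007,0,0,0,0,0,0,-0.002,0,0,0,0,0,0,0,0,0,0])

```text
time_s: 16.33
position: [0.6107, -0.0203, 0.0425]
tool_rot: [[0.994, 0.0, 0.106], [-0.106, -0.0, 0.994], [0.0, -1.0, -0.0]]
ft_force: [-0.9, 0.0, -1.0]
grip_width: 0.041
```

servo_tool(rows=[0,0,0,-0.001,0,0,0,0,0,0,-0.001,0,0,0,0,0,0,0,0,0,0])

```text
time_s: 16.58
position: [0.6111, -0.0205, 0.0406]
tool_rot: [[0.994, 0.001, 0.106], [-0.106, -0.0, 0.994], [0.001, -1.0, -0.0]]
ft_force: [-0.3, -0.1, -0.9]
grip_width: 0.0416
```

servo_tool(rows=[0,0,0,-0.001,0,0,0,0,0,0,0,0,0,0])

```text
time_s: 16.75
position: [0.6111, -0.0205, 0.04]
tool_rot: [[0.994, 0.001, 0.106], [-0.106, -0.0, 0.994], [0.001, -1.0, -0.0]]
ft_force: [-1.7, 0.3, 6.3]
grip_width: 0.0411
```

servo_tool(rows=[0,0.0025,-0.0003,0.0002,0,0,0,0,0.0025,-0.0003,0,0,0,0,0,0.0025,-0.0003,0,0,0,0,0,0.0025,-0.0003,0,0,0,0,0,0.0025,-0.0002,0,0,0,0])

```text
time_s: 17.17
position: [0.6232, -0.0219, 0.04]
tool_rot: [[0.994, -0.0, 0.106], [-0.106, -0.0, 0.994], [-0.0, -1.0, -0.0]]
ft_force: [-5.2, 0.8, 7.7]
grip_width: 0.0414
```

servo_tool(rows=[0,0.002,-0.0002,0,0,0,0,0,0.002,-0.0002,0,0,0,0,0,0.002,-0.0002,0,0,0,0,0,0,0,0,0,0,0])

```text
time_s: 17.5
position: [0.6295, -0.0226, 0.04]
tool_rot: [[0.994, 0.001, 0.106], [-0.106, -0.0, 0.994], [0.001, -1.0, -0.0]]
ft_force: [-2.2, 0.1, 6.7]
grip_width: 0.041
```

servo_tool(rows=[0,0.002,-0.0002,0,0,0,0,0,0.002,-0.0002,0,0,0,0,0,0,0,0,0,0,0])

```text
time_s: 17.75
position: [0.6335, -0.0229, 0.04]
tool_rot: [[0.994, 0.001, 0.106], [-0.106, -0.0, 0.994], [0.001, -1.0, -0.0]]
ft_force: [-2.8, 0.4, 6.5]
grip_width: 0.0412
```

servo_tool(rows=[0,0.002,-0.0002,0,0,0,0,0,0.002,-0.0002,0,0,0,0,0,0,0,0,0,0,0])

```text
time_s: 18.0
position: [0.6375, -0.0233, 0.04]
tool_rot: [[0.994, 0.001, 0.106], [-0.106, -0.0, 0.994], [0.001, -1.0, -0.0]]
ft_force: [-3.0, 0.8, 5.7]
grip_width: 0.0413
```

servo_tool(rows=[0,0.002,-0.0002,0,0,0,0,0,0.002,-0.0002,0,0,0,0,0,0,0,0,0,0,0])

```text
time_s: 18.25
position: [0.6415, -0.0238, 0.04]
tool_rot: [[0.994, 0.001, 0.106], [-0.106, -0.0, 0.994], [0.001, -1.0, -0.0]]
ft_force: [-1.8, 1.0, 5.5]
grip_width: 0.0416
```

servo_tool(rows=[0,0.002,-0.0002,0,0,0,0,0,0.002,-0.0002,0,0,0,0,0,0,0,0,0,0,0])

```text
time_s: 18.5
position: [0.6455, -0.0242, 0.04]
tool_rot: [[0.994, 0.001, 0.106], [-0.106, -0.0, 0.994], [0.001, -1.0, -0.0]]
ft_force: [-2.3, 0.0, 5.9]
grip_width: 0.0415
```

servo_tool(rows=[0,0.002,-0.0002,0,0,0,0,0,0.002,-0.0002,0,0,0,0,0,0.002,-0.0002,0,0,0,0,0,0,0,0,0,0,0])

```text
time_s: 18.83
position: [0.6513, -0.0247, 0.04]
tool_rot: [[0.994, -0.0, 0.106], [-0.106, -0.0, 0.994], [0.0, -1.0, -0.0]]
ft_force: [-3.7, 1.5, 7.2]
grip_width: 0.0416
```

servo_tool(rows=[0,0.0015,-0.0002,0,0,0,0,0,0.0015,-0.0002,0,0,0,0,0,0,0,0,0,0,0])

```text
time_s: 19.08
position: [0.6515, -0.0245, 0.04]
tool_rot: [[0.994, -0.007, 0.106], [-0.106, 0.001, 0.994], [-0.007, -1.0, 0.0]]
ft_force: [-16.6, 2.0, 15.1]
grip_width: 0.0414
```

servo_tool(rows=[0,0.0015,-0.0002,0,0,0,0,0,0.0015,-0.0002,0,0,0,0,0,0,0,0,0,0,0])

```text
time_s: 19.33
position: [0.6522, -0.024, 0.0398]
tool_rot: [[0.994, -0.013, 0.106], [-0.106, 0.002, 0.994], [-0.013, -1.0, 0.001]]
ft_force: [-29.2, 3.6, 19.6]
grip_width: 0.0417
```

servo_tool(rows=[0,-0.002,0.0002,0,0,0,0,0,-0.001,0.0001,0,0,0,0,0,0,0,0,0,0,0])

```text
time_s: 19.58
position: [0.6522, -0.024, 0.0398]
tool_rot: [[0.994, -0.005, 0.106], [-0.106, 0.002, 0.994], [-0.005, -1.0, 0.001]]
ft_force: [-12.6, 4.5, 11.0]
grip_width: 0.0413
```

```bash
python3 show.py wrist w10; python3 show.py side s10 190,160,320,280
```

```text
19.63 [ 0.6522 -0.024   0.0398] yaw -6.079999999999998 [-12.  42.  71.   0.  67. -96.]
scale 1.4285714285714286
19.68 [ 0.6522 -0.024   0.0398] yaw -6.079999999999998 [-12.  42.  71.   0.  67. -96.]
scale 5.0
```

View pics/w10b.png

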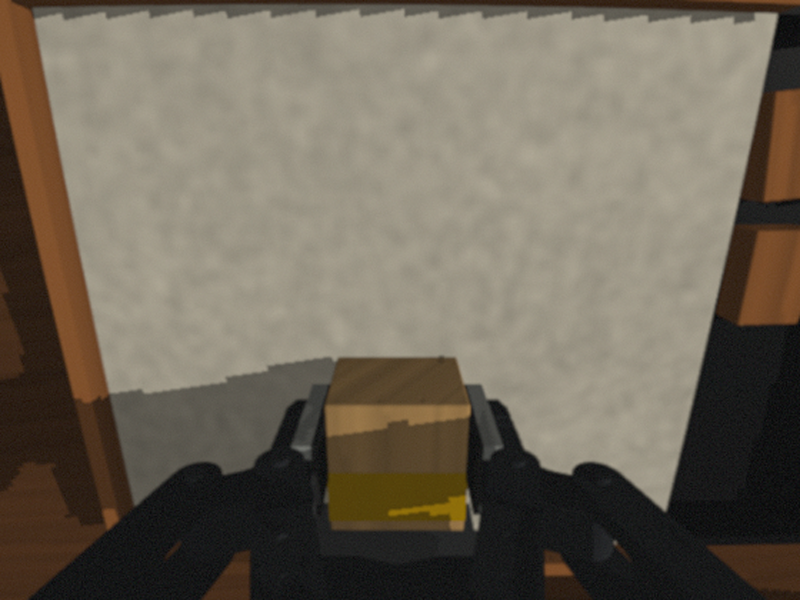

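View pics/s10b.png

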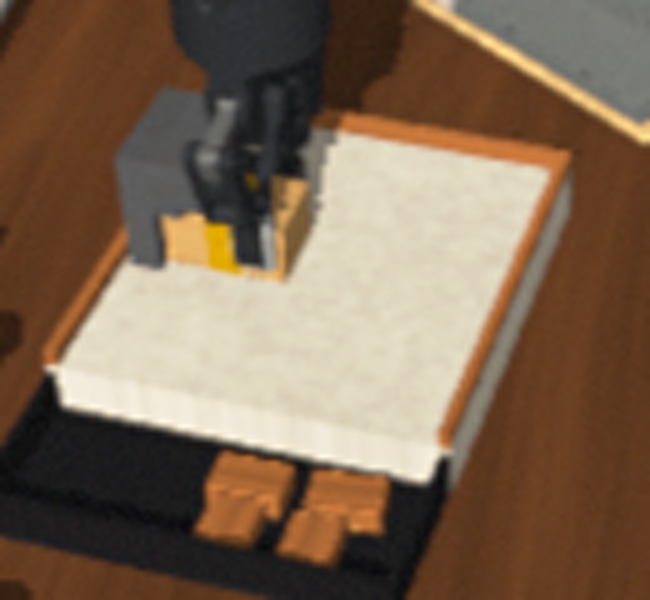

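The side view settles it: yellow's leading end (163,220) abuts the solid post, so it is **short** and goes in the 1-stud lane, the left one. Backing out and carrying it there.

servo_tool(rows=[0,-0.006,0.0006,0,0,0,0,0,-0.012,0.0013,0,0,0,0,0,-0.012,0.0013,0,0,0,0,0,-0.012,0.0013,0,0,0,0,0,-0.008,0.0008,0,0,0,0,0,0,0,0.035,0,0,0,0,0,0,0.04,0,0,0,0,-0.0074,-0.0328,0,0,0,-3.85,0,-0.0074,-0.0328,0,0,0,-3.85,0,-0.0074,-0.0328,0,0,0,-3.85])

```text
time_s: 20.52
position: [0.5817, -0.119, 0.1146]
tool_rot: [[0.952, 0.001, 0.305], [-0.305, -0.0, 0.952], [0.001, -1.0, -0.0]]
ft_force: [1.2, -0.6, -1.9]
grip_width: 0.0416
```

servo_tool(rows=[0,-0.0074,-0.0328,0,0,0,-3.85,0,-0.0074,-0.0328,0,0,0,-3.85,0,-0.0074,-0.0328,0,0,0,-3.85,0,-0.0074,-0.0328,0,0,0,-3.85,0,-0.0074,-0.0328,0,0,0,-3.85,0,0,0,0,0,0,0,0,0,0,0,0,0,0])

```text
time_s: 21.1
position: [0.5444, -0.2836, 0.1135]
tool_rot: [[0.798, -0.001, 0.602], [-0.602, 0.001, 0.798], [-0.001, -1.0, 0.0]]
ft_force: [0.6, -0.2, -0.5]
grip_width: 0.0414
```

```bash
python3 show.py wrist w11
```

```text
21.15 [ 0.5447 -0.2823  0.1136] yaw -36.91 [-38.  34.  74.   0.  72. -92.]
scale 1.4285714285714286
```

View pics/w11b.png

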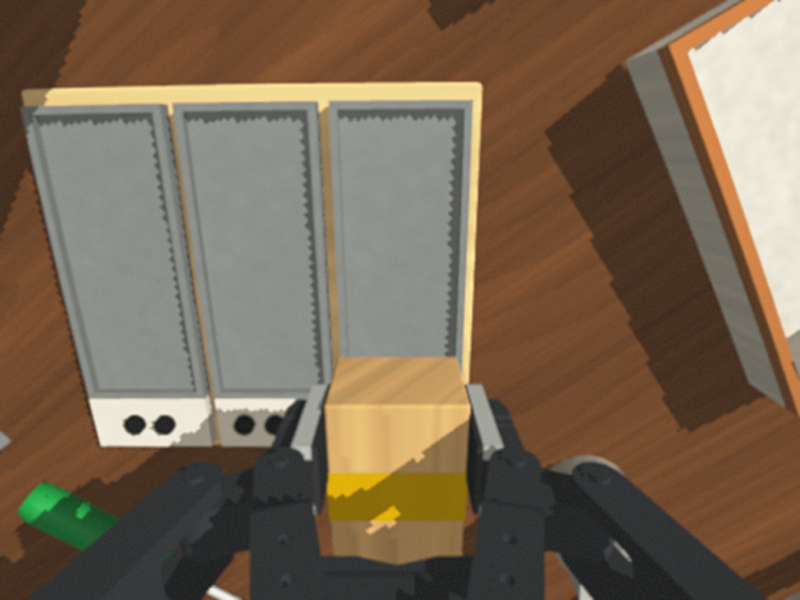

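Over the 1-stud lane the tool is square to it. I'll check the lane's centre line from its outer wall corners.

```bash
python3 off.py w11 329,102,.015 473,101,.015 482,84,.006 22,92,.006 400,112,.010 150,445,.02 90,397,.015 210,397,.015; python3 - <<'E'
import numpy as np
E
```

```text
329,102,.015 0.015 x -100.2 z -33.0
473,101,.015 0.015 x -100.5 z 34.5
482,84,.006 0.006 x -108.8 z 39.8
22,92,.006 0.006 x -107.4 z -185.5
400,112,.010 0.01 x -96.0 z 0.3
150,445,.02 0.02 x 85.8 z -147.1
90,397,.015 0.015 x 56.7 z -180.0
210,397,.015 0.015 x 56.3 z -109.2
```

servo_tool(rows=[0,0,0.001,-0.03,0,0,0,0,0,0,-0.03,0,0,0,0,0,0,-0.018,0,0,0,0,0,0,-0.007,0,0,0,0,0,0,-0.002,0,0,0,0,0,0,0,0,0,0])

```text
time_s: 21.65
position: [0.5456, -0.2806, 0.0275]
tool_rot: [[0.801, 0.0, 0.599], [-0.599, -0.0, 0.801], [0.0, -1.0, 0.0]]
ft_force: [0.3, 0.3, -0.7]
grip_width: 0.0415
```

servo_tool(rows=[0,0,0,-0.002,0,0,0,0,0,0,-0.002,0,0,0,0,0,0,0,0,0,0])

```text
time_s: 21.9
position: [0.5455, -0.2814, 0.0239]
tool_rot: [[0.8, 0.001, 0.6], [-0.6, -0.001, 0.8], [0.002, -1.0, 0.0]]
ft_force: [-0.4, 0.7, 0.1]
grip_width: 0.0409
```

servo_tool(rows=[0,0,0,-0.001,0,0,0,0,0,0,-0.001,0,0,0,0,0,0,0,0,0,0])

```text
time_s: 22.15
position: [0.545, -0.2813, 0.0209]
tool_rot: [[0.8, -0.0, 0.6], [-0.6, 0.0, 0.8], [-0.0, -1.0, -0.0]]
ft_force: [1.1, -0.2, -1.1]
grip_width: 0.0412
```

servo_tool(rows=[0,0,0,-0.001,0,0,0,0,0,0,-0.001,0,0,0,0,0,0,0,0,0,0])

```text
time_s: 22.4
position: [0.5452, -0.2814, 0.0198]
tool_rot: [[0.8, 0.0, 0.6], [-0.6, -0.0, 0.8], [0.001, -1.0, -0.0]]
ft_force: [-3.2, 0.8, 6.5]
grip_width: 0.0415
```

servo_tool(rows=[0.65,0,0,0,0,0,0,0.65,0,0,0,0,0,0,0.65,0,0,0,0,0,0,0.65,0,0,0.015,0,0,0,0.65,0,0,0.035,0,0,0,0.65,0,0,0.04,0,0,0,0.65,0,0,0.04,0,0,0,1,0,0,0.04,0,0,0,1,-0.02,0.03,0.03,0,0,5,1,-0.02,0.03,0,0,0,5])

```text
time_s: 23.23
position: [0.5089, -0.2262, 0.2209]
tool_rot: [[0.893, 0.009, 0.45], [-0.45, -0.006, 0.893], [0.011, -1.0, -0.002]]
ft_force: [0.4, 0.3, 0.9]
grip_width: 0.0852
```

servo_tool(rows=[1,-0.02,0.03,0,0,0,5,1,-0.02,0.03,0,0,0,5,1,-0.02,0.03,0,0,0,5,1,-0.02,0.03,0,0,0,5,1,0,0,0,0,0,0,1,0,0,0,0,0,0])

```text
time_s: 23.73
position: [0.4268, -0.1036, 0.2161]
tool_rot: [[0.993, 0.001, 0.119], [-0.119, -0.0, 0.993], [0.001, -1.0, -0.0]]
ft_force: [0.5, -0.0, -0.9]
grip_width: 0.0854
```

```bash
python3 show.py wrist w12; python3 show.py top t12
```

```text
23.78 [ 0.4275 -0.1046  0.216 ] yaw -6.890000000000001 [ -29.   12.   92.   -0.   76. -112.]
scale 1.4285714285714286
23.83 [ 0.4279 -0.1051  0.2158] yaw -6.939999999999998 [ -29.   12.   92.   -0.   76. -112.]
scale 1.4285714285714286
```

View pics/w12b.png

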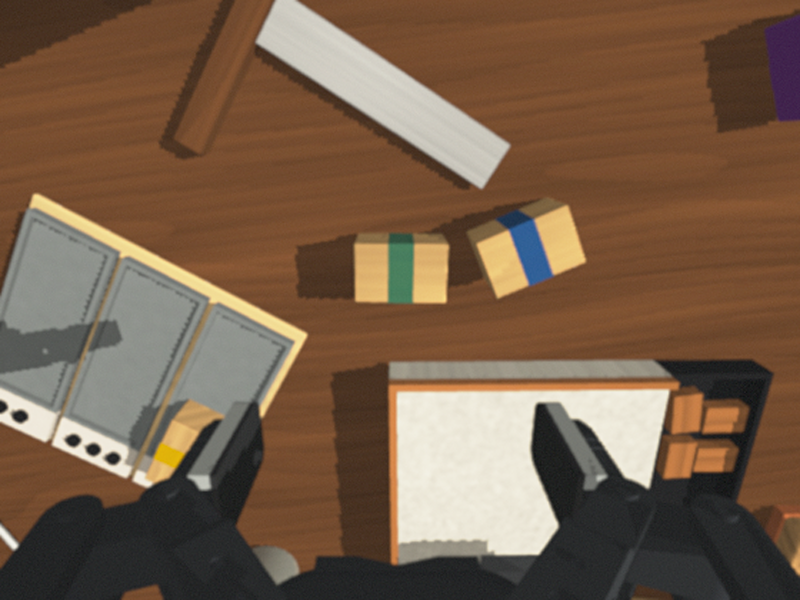

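View pics/t12b.png

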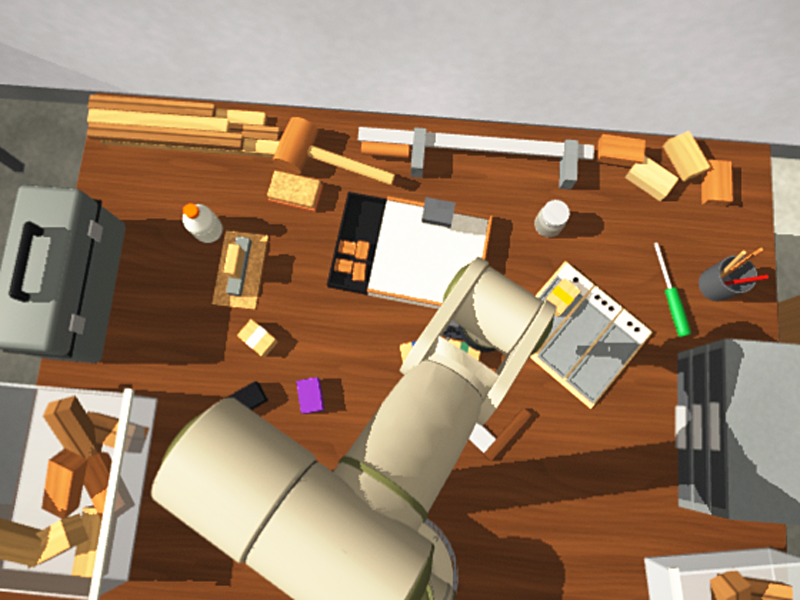

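Yellow stands in the 1-stud lane. Green is at (401,268) and blue close by at (528,250). Fitting green.

```bash
python3 sp.py w12 green 401 268 50; python3 - <<'E'
from h import *
import pickle
c=pickle.load(open('w12.pkl','rb'))
im=cv2.imread('pics/w12.png')[140:230,230:430]; cv2.imwrite('pics/w12g.png',cv2.resize(im,None,fx=4,fy=4,interpolation=cv2.INTER_CUBIC))
E
```

```text
[ 428.4 -102.1   64.9   47.5   83.3]
[ 426.9 -102.    63.7   46.6   83.3]
[ 425.3 -101.8   62.5   45.8   83.3]
```

View pics/w12g.png

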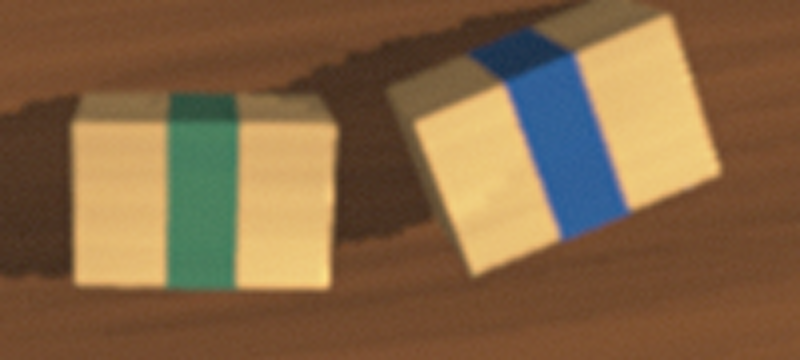

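```bash
cat > corners.py <<'E'
# corners.py pkl x0 y0 k  yaw0  then 4 corners in crop px, order (-l,+w),(+l,+w),(+l,-w),(-l,-w)
import sys,pickle
from h import *
c=pickle.load(open(sys.argv[1]+'.pkl','rb')); x0,y0,k,yaw=map(float,sys.argv[2:6])
P=[tuple(float(t) for t in a.split(',')) for a in sys.argv[6:10]]
P=[(p[0]/k+x0,p[1]/k+y0) for p in P]
for h in (.034,.04,.046):
    x,r=fit(c,[(-.032,.021,h),(.032,.021,h),(.032,-.021,h),(-.032,-.021,h)],P,(*onz(c,np.mean(P,0),h)[:2],yaw))
    w=[onz(c,p,h) for p in P]; d=lambda i,j:np.linalg.norm(w[i]-w[j])*1e3
    print(h,x.round(4),'res %.2f'%r,'len %.1f %.1f wid %.1f %.1f'%(d(0,1),d(2,3),d(0,3),d(1,2)))
E
echo green; python3 corners.py w12 230 140 4 83 73,121 337,124 331,289 75,286
echo blue; python3 corners.py w12 230 140 4 100 415,125 670,14 721,174 473,276
```

```text
green
0.034 [ 0.4317 -0.1022 82.624 ] res 0.88 len 65.1 65.8 wid 42.9 42.9
0.04 [ 0.4301 -0.102  82.6224] res 0.31 len 63.9 64.5 wid 42.1 42.1
0.046 [ 0.4285 -0.1019 82.6208] res 0.77 len 62.7 63.3 wid 41.3 41.3
blue
0.034 [ 4.276000e-01 -1.040000e-02  1.072921e+02] res 1.04 len 66.0 66.2 wid 42.7 43.1
0.04 [ 4.261000e-01 -1.200000e-02  1.072702e+02] res 0.60 len 64.8 65.0 wid 41.9 42.3
0.046 [ 4.246000e-01 -1.350000e-02  1.072474e+02] res 0.55 len 63.5 63.8 wid 41.1 41.5
```

servo_tool(rows=[1,0.0004,0.0016,-0.009,0,0,-7,1,0.0004,0.0016,-0.009,0,0,-7,1,0.0004,0.0016,-0.009,0,0,-7,1,0.0004,0.0016,-0.009,0,0,-7,1,0.0004,0.0016,-0.009,0,0,-7,1,0.0004,0.0016,-0.009,0,0,-7,1,0.0004,0.0016,-0.009,0,0,-7,1,0.0004,0.0016,-0.009,0,0,-7,1,0.0004,0.0016,-0.009,0,0,-7,1,0.0004,0.0016,-0.009,0,0,-7])

```text
time_s: 24.67
position: [0.4321, -0.0896, 0.1249]
tool_rot: [[0.219, -0.0, 0.976], [-0.976, 0.0, 0.219], [-0.0, -1.0, -0.0]]
ft_force: [0.8, 0.1, 0.2]
grip_width: 0.0855
```

servo_tool(rows=[1,0.0004,0.0016,-0.009,0,0,-7,1,0,0.0016,-0.009,0,0,-7,1,0,0.0016,-0.009,0,0,-6.5,1,0,0,0,0,0,0])

```text
time_s: 25.0
position: [0.4317, -0.0843, 0.097]
tool_rot: [[-0.134, -0.003, 0.991], [-0.991, 0.001, -0.134], [-0.001, -1.0, -0.003]]
ft_force: [-0.3, -0.4, 0.1]
grip_width: 0.0855
```

```bash
python3 show.py wrist w13
```

```text
25.05 [ 0.432  -0.0844  0.0979] yaw -97.34 [-27.  20. 103.  -0.  57. -19.]
scale 1.4285714285714286
```

View pics/w13b.png

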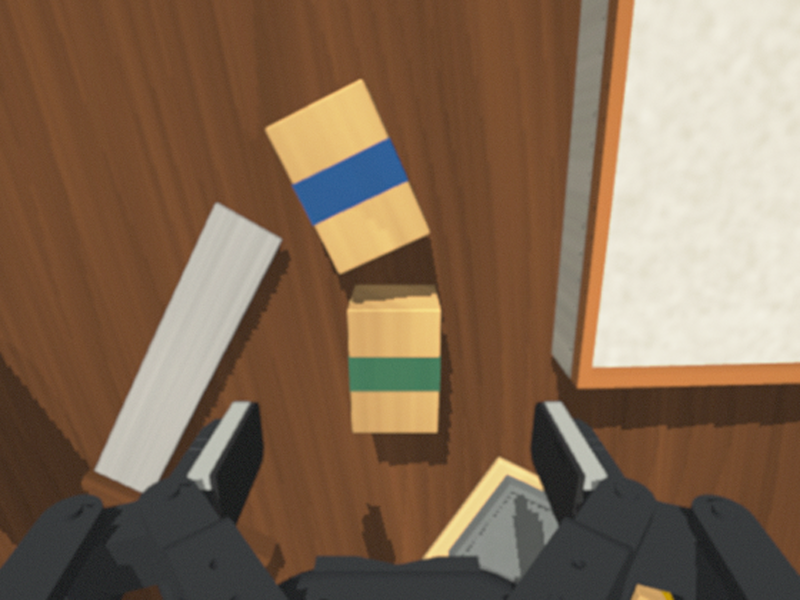

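```bash
python3 off.py w13 280,240,.0 230,340,0 175,470,0 349,372 440,374 395,309 395,433 580,385,.04
```

```text
280,240,.0 0.0 x -37.0 z -57.6
230,340,0 0.0 x 18.1 z -89.8
175,470,0 0.0 x 104.2 z -134.6
349,372 0.034 x 20.6 z -21.4
349,372 0.04 x 17.5 z -20.7
349,372 0.046 x 14.5 z -20.0
440,374 0.034 x 21.8 z 22.3
440,374 0.04 x 18.7 z 21.7
440,374 0.046 x 15.7 z 21.1
395,309 0.034 x -11.4 z 0.9
395,309 0.04 x -13.5 z 1.0
395,309 0.046 x -15.6 z 1.0
395,433 0.034 x 54.8 z 0.5
395,433 0.04 x 50.8 z 0.5
395,433 0.046 x 46.8 z 0.6
580,385,.04 0.04 x 25.0 z 88.0
```

servo_tool(rows=[1,0.0005,0,-0.03,0,0,0,1,0,0,-0.03,0,0,0,1,0,0,-0.02,0,0,0,1,0,0,-0.0085,0,0,0,1,0,0,0,0,0,0,0,0,0,0,0,0,0,0,0,0,0,0,0,0,0,0,0,0,0,0,0,0,0,0,0,0,0,0,0,0,0,0,0,0,0], force=40)

```text
time_s: 25.88
position: [0.4328, -0.0841, 0.0113]
tool_rot: [[-0.128, 0.002, 0.992], [-0.992, -0.001, -0.128], [0.001, -1.0, 0.002]]
ft_force: [-0.9, 0.5, 8.5]
grip_width: 0.0417
```

servo_tool(rows=[0,0,0,0,0,0,0])

```text
time_s: 25.97
position: [0.4327, -0.0841, 0.0113]
tool_rot: [[-0.128, 0.002, 0.992], [-0.992, -0.001, -0.128], [0.001, -1.0, 0.002]]
ft_force: [-1.5, 1.1, 8.3]
grip_width: 0.0411
```

servo_tool(rows=[0,0,0,0.03,0,0,0,0,0,0,0.035,0,0,0,0,0,0,0.035,0,0,7,0,0.0137,0.0049,0,0,0,7,0,0.0137,0.0049,0,0,0,7,0,0.0137,0.0049,0,0,0,7,0,0.0137,0.0049,0,0,0,7,0,0.0137,0.0049,0,0,0,7,0,0.0137,0.0049,0,0,0,7,0,0.0137,0.0049,0,0,0,7])

```text
time_s: 26.8
position: [0.5287, -0.0491, 0.1108]
tool_rot: [[0.754, 0.001, 0.656], [-0.656, -0.0, 0.754], [0.001, -1.0, 0.0]]
ft_force: [-0.1, 0.1, -0.4]
grip_width: 0.0417
```

servo_tool(rows=[0,0.0137,0.0049,0,0,0,7,0,0.0137,0.0049,0,0,0,7,0,0.0137,0.0049,0,0,0,7,0,0.0137,0.0049,0,0,0,7,0,0.0137,0.0049,-0.01,0,0,7,0,0.0137,0.0049,-0.03,0,0,0.3,0,0.0137,0.0049,-0.01,0,0,0,0,0,0,0,0,0,0,0,0,0,0,0,0,0])

```text
time_s: 27.55
position: [0.6239, -0.015, 0.0602]
tool_rot: [[0.994, -0.001, 0.105], [-0.105, 0.0, 0.994], [-0.001, -1.0, -0.0]]
ft_force: [-0.9, -0.2, -0.8]
grip_width: 0.0416
```

servo_tool(rows=[0,-0.0128,-0.0055,0,0,0,0,0,0,0,-0.01,0,0,0,0,0,0,-0.004,0,0,0,0,0,0,-0.002,0,0,0,0,0,0,0,0,0,0])

```text
time_s: 27.97
position: [0.6112, -0.0207, 0.044]
tool_rot: [[0.994, -0.0, 0.106], [-0.106, 0.0, 0.994], [-0.0, -1.0, 0.0]]
ft_force: [0.2, 0.2, -0.7]
grip_width: 0.0415
```

servo_tool(rows=[0,0,0,-0.0015,0,0,0,0,0,0,-0.001,0,0,0,0,0,0,0,0,0,0])

```text
time_s: 28.22
position: [0.6113, -0.0207, 0.0416]
tool_rot: [[0.994, -0.0, 0.106], [-0.106, -0.0, 0.994], [-0.0, -1.0, -0.0]]
ft_force: [-0.4, -0.6, -0.9]
grip_width: 0.0416
```

servo_tool(rows=[0,0,0,-0.0008,0,0,0,0,0,0,0,0,0,0])

```text
time_s: 28.38
position: [0.6114, -0.0207, 0.0414]
tool_rot: [[0.994, 0.0, 0.106], [-0.106, -0.0, 0.994], [0.001, -1.0, -0.0]]
ft_force: [-1.7, -0.5, 3.3]
grip_width: 0.0415
```

servo_tool(rows=[0,0.0025,-0.0003,0,0,0,0,0,0.0025,-0.0003,0,0,0,0,0,0.0025,-0.0003,0,0,0,0,0,0,0,0,0,0,0])

```text
time_s: 28.72
position: [0.6191, -0.0216, 0.0414]
tool_rot: [[0.994, 0.001, 0.106], [-0.106, -0.0, 0.994], [0.001, -1.0, 0.0]]
ft_force: [-1.5, -0.0, 4.3]
grip_width: 0.0412
```

servo_tool(rows=[0,0.002,-0.0002,0,0,0,0,0,0.002,-0.0002,0,0,0,0,0,0.002,-0.0002,0,0,0,0,0,0,0,0,0,0,0])

```text
time_s: 29.05
position: [0.625, -0.0222, 0.0414]
tool_rot: [[0.994, 0.0, 0.106], [-0.106, -0.0, 0.994], [0.0, -1.0, -0.0]]
ft_force: [-2.1, 1.1, 4.2]
grip_width: 0.0414
```

servo_tool(rows=[0,0.002,-0.0002,0,0,0,0,0,0.002,-0.0002,0,0,0,0,0,0.002,-0.0002,0,0,0,0,0,0,0,0,0,0,0])

```text
time_s: 29.38
position: [0.631, -0.0228, 0.0414]
tool_rot: [[0.994, 0.0, 0.106], [-0.106, -0.0, 0.994], [0.0, -1.0, -0.0]]
ft_force: [-2.7, -0.1, 5.5]
grip_width: 0.0412
```

servo_tool(rows=[0,0.0015,-0.0002,0,0,0,0,0,0.0015,-0.0002,0,0,0,0,0,0,0,0,0,0,0])

```text
time_s: 29.63
position: [0.6339, -0.0232, 0.0414]
tool_rot: [[0.994, 0.0, 0.106], [-0.106, 0.0, 0.994], [0.0, -1.0, 0.0]]
ft_force: [-2.3, -0.1, 5.0]
grip_width: 0.0417
```

servo_tool(rows=[0,0.0015,-0.0002,0,0,0,0,0,0.0015,-0.0002,0,0,0,0,0,0,0,0,0,0,0])

```text
time_s: 29.88
position: [0.6369, -0.0236, 0.0414]
tool_rot: [[0.994, 0.0, 0.106], [-0.106, 0.0, 0.994], [0.0, -1.0, 0.0]]
ft_force: [-2.0, 0.8, 5.3]
grip_width: 0.0414
```

servo_tool(rows=[0,0.0015,-0.0002,0,0,0,0,0,0.0015,-0.0002,0,0,0,0,0,0,0,0,0,0,0])

```text
time_s: 30.13
position: [0.6383, -0.0237, 0.0414]
tool_rot: [[0.994, -0.004, 0.106], [-0.106, 0.0, 0.994], [-0.004, -1.0, -0.0]]
ft_force: [-10.6, -0.2, 9.4]
grip_width: 0.0416
```

servo_tool(rows=[0,0.0015,-0.0002,0,0,0,0,0,0.0015,-0.0002,0,0,0,0,0,0,0,0,0,0,0])

```text
time_s: 30.38
position: [0.6386, -0.024, 0.0413]
tool_rot: [[0.994, -0.011, 0.106], [-0.106, 0.001, 0.994], [-0.011, -1.0, -0.0]]
ft_force: [-23.7, 0.8, 16.3]
grip_width: 0.0416
```

servo_tool(rows=[0,-0.0015,0.0002,0,0,0,0,0,0,0,0,0,0,0])

```text
time_s: 30.55
position: [0.6387, -0.024, 0.0413]
tool_rot: [[0.994, -0.006, 0.106], [-0.106, 0.0, 0.994], [-0.006, -1.0, -0.0]]
ft_force: [-15.6, -0.7, 11.5]
grip_width: 0.0414
```

```bash
python3 show.py side s14 190,160,320,280
```

```text
30.6 [ 0.6387 -0.024   0.0413] yaw -6.109999999999999 [-13.  41.  73.  -0.  66. -97.]
scale 5.0
```

View pics/s14b.png

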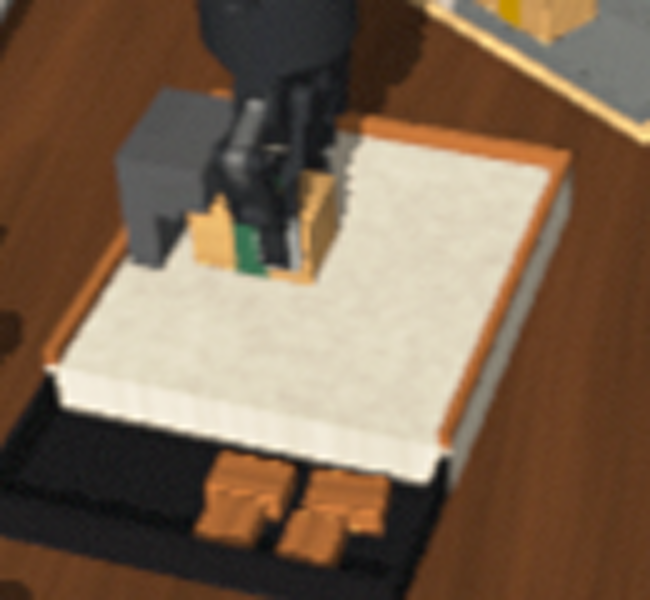

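The green spacer stopped at the second step (end at (192,230), with a gap to the post), so it is **medium** and goes in the 2-stud lane on the right.

servo_tool(rows=[0,-0.006,0.0006,0,0,0,0,0,-0.012,0.0013,0,0,0,0,0,-0.012,0.0013,0,0,0,0,0,-0.012,0.0013,0,0,0,0,0,0,0,0.04,0,0,0,0,0,0,0.04,0,0,0,0,-0.0118,-0.0315,0,0,0,-2.57,0,-0.0118,-0.0315,0,0,0,-2.57,0,-0.0118,-0.0315,0,0,0,-2.57,0,-0.0118,-0.0315,0,0,0,-2.57])

```text
time_s: 31.43
position: [0.5515, -0.1468, 0.121]
tool_rot: [[0.959, 0.001, 0.283], [-0.283, -0.0, 0.959], [0.001, -1.0, -0.0]]
ft_force: [0.0, -0.1, -1.1]
grip_width: 0.0411
```

servo_tool(rows=[0,-0.0118,-0.0315,0,0,0,-2.57,0,-0.0118,-0.0315,0,0,0,-2.57,0,-0.0118,-0.0315,0,0,0,-2.57,0,-0.0118,-0.0315,0,0,0,-2.57,0,-0.0118,-0.0315,0,0,0,-2.57,0,-0.0118,-0.0315,0,0,0,-2.57,0,-0.0118,-0.0315,0,0,0,-2.57,0,-0.0118,-0.0315,0,0,0,-2.57,0,0,0,0,0,0,0,0,0,0,0,0,0,0])

```text
time_s: 32.27
position: [0.457, -0.399, 0.1204]
tool_rot: [[0.798, 0.0, 0.603], [-0.603, 0.0, 0.798], [-0.0, -1.0, 0.0]]
ft_force: [-0.2, 0.2, 0.0]
grip_width: 0.0415
```

```bash
python3 show.py wrist w15
```

```text
32.32 [ 0.4575 -0.3977  0.1205] yaw -36.96 [ -52.   33.   75.    0.   73. -105.]
scale 1.4285714285714286
```

View pics/w15b.png

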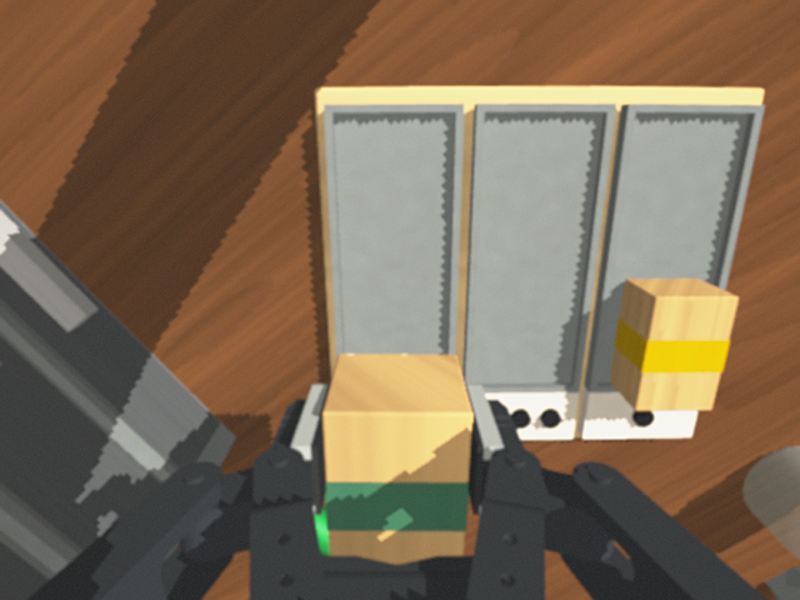

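```bash
python3 off.py w15 325,106,.015 463,105,.015 393,115,.010
```

```text
325,106,.015 0.015 x -99.0 z -36.0
463,105,.015 0.015 x -99.4 z 30.6
393,115,.010 0.01 x -95.1 z -3.2
```

servo_tool(rows=[0,-0.0028,-0.0013,-0.03,0,0,0,0,0,0,-0.03,0,0,0,0,0,0,-0.025,0,0,0,0,0,0,-0.009,0,0,0,0,0,0,-0.002,0,0,0,0,0,0,0,0,0,0])

```text
time_s: 32.82
position: [0.4555, -0.3986, 0.0254]
tool_rot: [[0.8, 0.0, 0.6], [-0.6, -0.0, 0.8], [0.0, -1.0, -0.0]]
ft_force: [0.3, 0.3, -0.9]
grip_width: 0.0414
```

servo_tool(rows=[0,0,0,-0.0015,0,0,0,0,0,0,-0.001,0,0,0,0,0,0,0,0,0,0])

```text
time_s: 33.07
position: [0.4552, -0.3993, 0.0234]
tool_rot: [[0.799, 0.001, 0.601], [-0.601, -0.001, 0.799], [0.002, -1.0, -0.0]]
ft_force: [-0.7, -0.1, -0.8]
grip_width: 0.0415
```

servo_tool(rows=[0,0,0,-0.001,0,0,0,0,0,0,-0.001,0,0,0,0,0,0,0,0,0,0])

```text
time_s: 33.32
position: [0.4551, -0.3993, 0.0213]
tool_rot: [[0.799, 0.001, 0.601], [-0.601, -0.001, 0.799], [0.001, -1.0, -0.0]]
ft_force: [-0.6, 1.8, 4.8]
grip_width: 0.0412
```

servo_tool(rows=[0,0,0,-0.001,0,0,0,0,0,0,0,0,0,0])

```text
time_s: 33.48
position: [0.4551, -0.3993, 0.0213]
tool_rot: [[0.799, 0.001, 0.601], [-0.601, -0.002, 0.799], [0.002, -1.0, -0.001]]
ft_force: [-2.2, 4.1, 13.4]
grip_width: 0.0411
```

servo_tool(rows=[0.65,0,0,0,0,0,0,0.65,0,0,0,0,0,0,0.65,0,0,0,0,0,0,0.65,0,0,0.015,0,0,0,0.65,0,0,0.035,0,0,0,0.65,0,0,0.04,0,0,0,0.65,0,0,0.04,0,0,0,1,-0.003,0.0368,0.03,0,0,-3.3,1,-0.003,0.0368,0,0,0,-3.3,1,-0.003,0.0368,0,0,0,-3.3])

```text
time_s: 34.32
position: [0.4462, -0.2926, 0.177]
tool_rot: [[0.681, 0.002, 0.732], [-0.732, -0.002, 0.681], [0.003, -1.0, 0.0]]
ft_force: [0.2, -0.3, -0.5]
grip_width: 0.0857
```

servo_tool(rows=[1,-0.003,0.0368,0,0,0,-3.3,1,-0.003,0.0368,0,0,0,-3.3,1,-0.003,0.0368,0,0,0,-3.3,1,-0.003,0.0368,0,0,0,-3.3,1,-0.003,0.0368,0,0,0,-3.3,1,-0.003,0.0368,0,0,0,-3.3,1,-0.003,0.0368,0,0,0,-3.3,1,-0.003,0.0368,0,0,0,-3.3,1,0,0,0,0,0,0,1,0,0,0,0,0,0])

```text
time_s: 35.15
position: [0.4219, 0.0027, 0.1757]
tool_rot: [[0.292, 0.0, 0.956], [-0.956, -0.0, 0.292], [0.0, -1.0, 0.0]]
ft_force: [0.2, 0.6, -1.0]
grip_width: 0.0858
```

```bash
python3 show.py wrist w16; python3 show.py top t16 330,170,480,290
```

```text
35.2 [0.4223 0.0015 0.1757] yaw -73.11 [-16.  12.  99.  -0.  69. -33.]
scale 1.4285714285714286
35.25 [0.4224 0.0008 0.1757] yaw -73.2 [-16.  12.  99.  -0.  69. -33.]
scale 5.0
```

View pics/w16b.png

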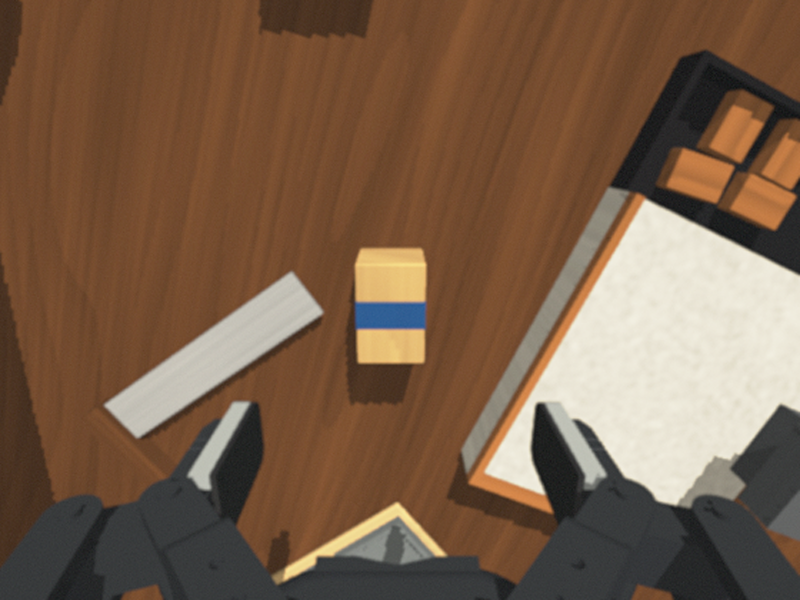

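View pics/t16b.png

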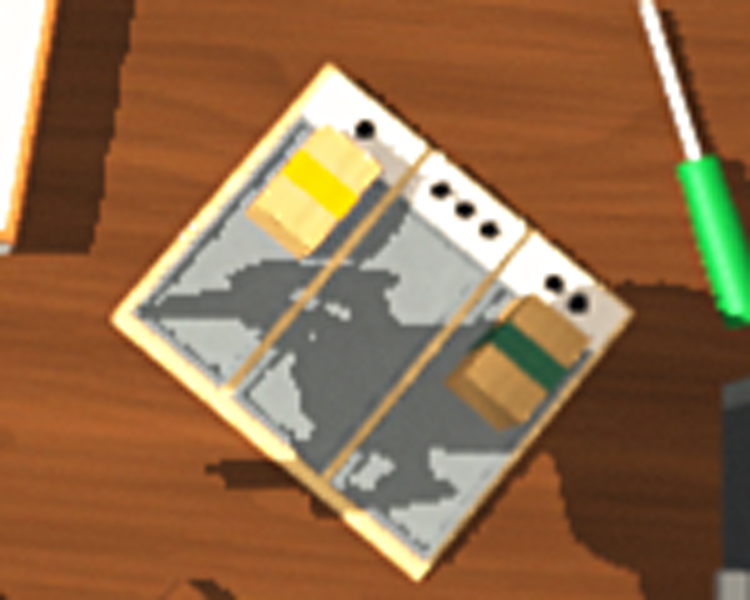

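Green is in the 2-stud lane and yellow in the 1-stud lane. Blue is at (391,315), square to the jaws.

```bash
python3 off.py w16 355,315 426,315 391,265 391,363 323,312,0 270,345,0 480,450,.04
```

```text
355,315 0.034 x 19.1 z -25.1
355,315 0.04 x 17.0 z -24.5
355,315 0.046 x 14.8 z -24.0
426,315 0.034 x 19.0 z 20.0
426,315 0.04 x 16.8 z 19.6
426,315 0.046 x 14.6 z 19.2
391,265 0.034 x -13.6 z -2.2
391,265 0.04 x -15.1 z -2.1
391,265 0.046 x -16.6 z -2.1
391,363 0.034 x 52.7 z -2.2
391,363 0.04 x 49.8 z -2.1
391,363 0.046 x 46.9 z -2.1
323,312,0 0.0 x 29.4 z -50.9
270,345,0 0.0 x 55.1 z -90.8
480,450,.04 0.04 x 116.2 z 59.5
```

servo_tool(rows=[0.75,-0.0026,0.0007,-0.035,0,0,0,0.75,0,0,-0.035,0,0,0,0.75,0,0,-0.03,0,0,0,0.75,0,0,-0.025,0,0,0,0.75,0,0,-0.012,0,0,0,0.75,0,0,0,0,0,0])

```text
time_s: 35.75
position: [0.4187, 0.0009, 0.0364]
tool_rot: [[0.287, -0.005, 0.958], [-0.958, 0.001, 0.287], [-0.003, -1.0, -0.004]]
ft_force: [0.7, 0.1, -0.1]
grip_width: 0.0641
```

```bash
python3 show.py wrist w17
```

```text
35.8 [0.4194 0.0009 0.0379] yaw -73.33 [-16.  25. 110.  -0.  45. -33.]
scale 1.4285714285714286
```

View pics/w17b.png

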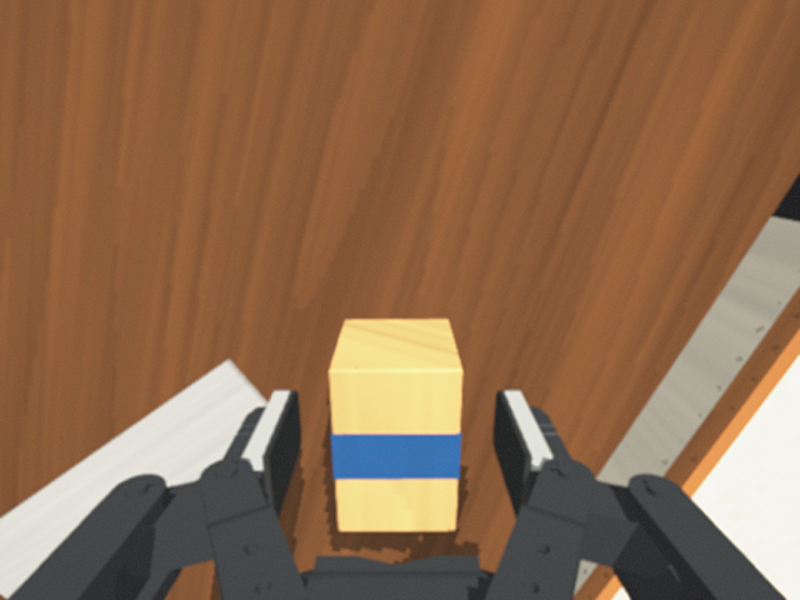

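servo_tool(rows=[0.75,0,0,-0.012,0,0,0,0.75,0,0,-0.01,0,0,0,0.75,0,0,-0.004,0,0,0,0,0,0,0,0,0,0,0,0,0,0,0,0,0,0,0,0,0,0,0,0,0,0,0,0,0,0,0,0,0,0,0,0,0,0,0,0,0,0,0,0,0])

```text
time_s: 36.55
position: [0.4201, 0.0016, 0.0135]
tool_rot: [[0.289, 0.002, 0.957], [-0.957, -0.001, 0.289], [0.001, -1.0, 0.001]]
ft_force: [-0.2, -2.0, 8.0]
grip_width: 0.0415
```

servo_tool(rows=[0,0,0,0.03,0,0,0,0,0,0,0.035,0,0,0,0,0,0,0.03,0,0,0,0,0.0191,-0.0022,0,0,0,6.7,0,0.0191,-0.0022,0,0,0,6.7,0,0.0191,-0.0022,0,0,0,6.7,0,0.0191,-0.0022,0,0,0,6.7,0,0.0191,-0.0022,0,0,0,6.7,0,0.0191,-0.0022,0,0,0,6.7,0,0.0191,-0.0022,0,0,0,6.7])

```text
time_s: 37.38
position: [0.5541, -0.0135, 0.1079]
tool_rot: [[0.899, 0.0, 0.438], [-0.438, 0.0, 0.899], [0.0, -1.0, 0.0]]
ft_force: [-0.1, 0.3, -0.5]
grip_width: 0.0412
```

servo_tool(rows=[0,0.0191,-0.0022,0,0,0,6.7,0,0.0191,-0.0022,-0.01,0,0,6.7,0,0.0191,-0.0022,-0.025,0,0,6.7,0,0,0,-0.015,0,0,0,0,0,0,-0.005,0,0,0,0,0,0,0,0,0,0,0,0,0,0,0,0,0])

```text
time_s: 37.97
position: [0.6105, -0.02, 0.0534]
tool_rot: [[0.994, 0.0, 0.109], [-0.109, -0.0, 0.994], [0.0, -1.0, -0.0]]
ft_force: [0.1, -0.3, -0.1]
grip_width: 0.0416
```

servo_tool(rows=[0,0,-0.0005,-0.005,0,0,0.1,0,0,0,-0.003,0,0,0,0,0,0,-0.0015,0,0,0,0,0,0,0,0,0,0])

```text
time_s: 38.3
position: [0.6106, -0.0206, 0.0436]
tool_rot: [[0.994, 0.0, 0.107], [-0.107, -0.0, 0.994], [0.001, -1.0, -0.0]]
ft_force: [-0.6, 0.5, -0.4]
grip_width: 0.0417
```

servo_tool(rows=[0,0,0,-0.001,0,0,0,0,0,0,0,0,0,0])

```text
time_s: 38.47
position: [0.6106, -0.0206, 0.0435]
tool_rot: [[0.994, 0.001, 0.107], [-0.107, -0.0, 0.994], [0.001, -1.0, -0.0]]
ft_force: [-3.9, 0.3, 9.2]
grip_width: 0.0413
```

servo_tool(rows=[0,0.002,-0.0002,0.0005,0,0,0,0,0.002,-0.0002,0,0,0,0,0,0.002,-0.0002,0,0,0,0,0,0.002,-0.0002,0,0,0,0,0,0,0,0,0,0,0])

```text
time_s: 38.88
position: [0.6187, -0.0213, 0.0435]
tool_rot: [[0.994, 0.0, 0.107], [-0.107, -0.0, 0.994], [0.0, -1.0, -0.0]]
ft_force: [-3.7, 0.8, 6.9]
grip_width: 0.0414
```

servo_tool(rows=[0,0.0015,-0.0002,0,0,0,0,0,0.0015,-0.0002,0,0,0,0,0,0,0,0,0,0,0])

```text
time_s: 39.13
position: [0.6216, -0.0217, 0.0435]
tool_rot: [[0.994, 0.0, 0.107], [-0.107, -0.0, 0.994], [0.0, -1.0, -0.0]]
ft_force: [-4.4, 0.4, 8.4]
grip_width: 0.0414
```

servo_tool(rows=[0,0.0015,-0.0002,0,0,0,0,0,0.0015,-0.0002,0,0,0,0,0,0,0,0,0,0,0])

```text
time_s: 39.38
position: [0.6245, -0.0221, 0.0435]
tool_rot: [[0.994, 0.0, 0.107], [-0.107, -0.0, 0.994], [0.0, -1.0, -0.0]]
ft_force: [-5.0, 0.0, 6.4]
grip_width: 0.042
```

servo_tool(rows=[0,0.0015,-0.0002,0,0,0,0,0,0.0015,-0.0002,0,0,0,0,0,0,0,0,0,0,0])

```text
time_s: 39.63
position: [0.6276, -0.0225, 0.0435]
tool_rot: [[0.994, 0.0, 0.107], [-0.107, 0.0, 0.994], [0.0, -1.0, 0.0]]
ft_force: [-3.8, 1.3, 6.9]
grip_width: 0.0415
```

servo_tool(rows=[0,0.0015,-0.0002,0,0,0,0,0,0.0015,-0.0002,0,0,0,0,0,0,0,0,0,0,0])

```text
time_s: 39.88
position: [0.628, -0.0226, 0.0436]
tool_rot: [[0.994, -0.006, 0.106], [-0.106, 0.001, 0.994], [-0.006, -1.0, -0.0]]
ft_force: [-17.9, 0.8, 14.9]
grip_width: 0.0418
```

servo_tool(rows=[0,0.0015,-0.0002,0,0,0,0,0,0.0015,-0.0002,0,0,0,0,0,0,0,0,0,0,0])

```text
time_s: 40.13
position: [0.6282, -0.0226, 0.0434]
tool_rot: [[0.994, -0.013, 0.107], [-0.107, 0.001, 0.994], [-0.013, -1.0, -0.0]]
ft_force: [-30.5, 1.2, 21.4]
grip_width: 0.0415
```

servo_tool(rows=[0,-0.002,0.0002,0,0,0,0,0,0,0,0,0,0,0])

```text
time_s: 40.3
position: [0.6283, -0.0227, 0.0434]
tool_rot: [[0.994, -0.008, 0.107], [-0.107, 0.001, 0.994], [-0.008, -1.0, 0.0]]
ft_force: [-18.8, 1.4, 15.7]
grip_width: 0.0415
```

```bash
python3 show.py side s18 190,160,320,280; python3 show.py top t18
```

```text
40.35 [ 0.6283 -0.0227  0.0434] yaw -6.150000000000006 [-13.  40.  75.  -0.  66. -97.]
scale 5.0
40.4 [ 0.6283 -0.0227  0.0434] yaw -6.150000000000006 [-13.  40.  75.  -0.  66. -97.]
scale 1.4285714285714286
```

View pics/s18b.png

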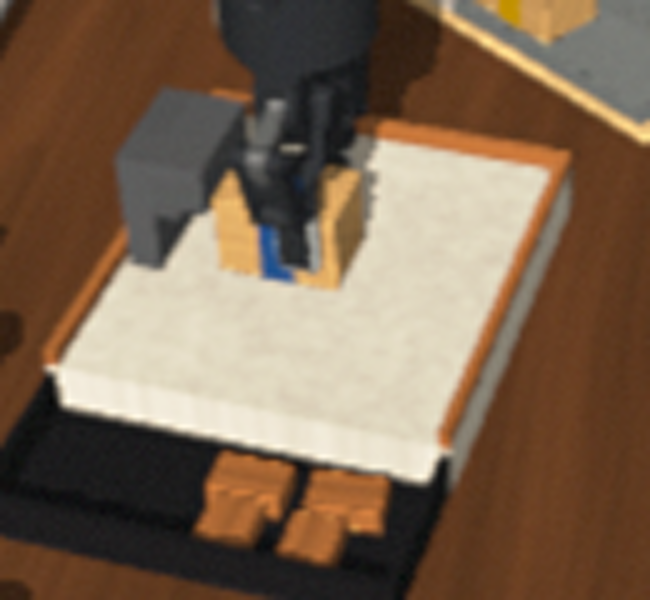

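View pics/t18b.png

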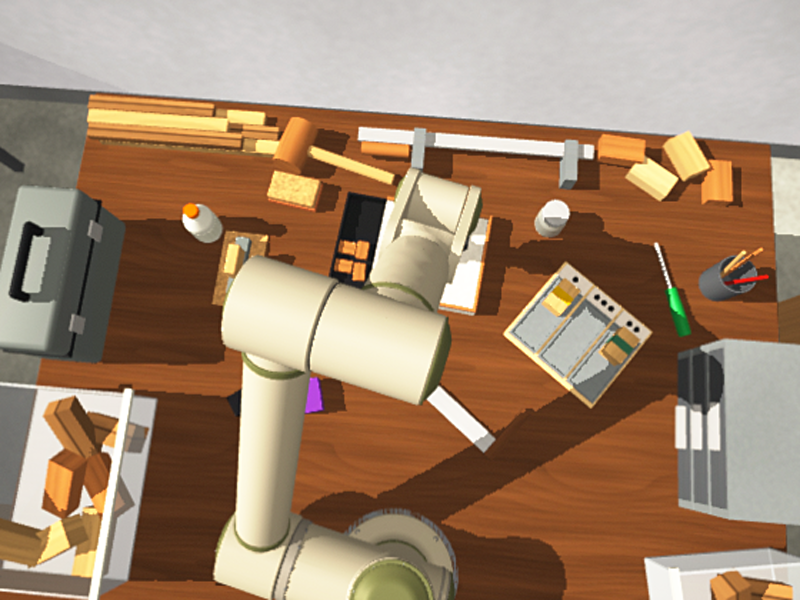

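Blue stopped at the mouth itself, so it is **tall** and goes in the middle lane (3 studs).

servo_tool(rows=[0,-0.006,0.0006,0,0,0,0,0,-0.012,0.0013,0,0,0,0,0,-0.004,0.0004,0,0,0,0,0,0,0,0.04,0,0,0,0,0,0,0.04,0,0,0,0,-0.0095,-0.0291,0,0,0,-2.8,0,-0.0095,-0.0291,0,0,0,-2.8,0,-0.0095,-0.0291,0,0,0,-2.8,0,-0.0095,-0.0291,0,0,0,-2.8,0,-0.0095,-0.0291,0,0,0,-2.8])

```text
time_s: 41.23
position: [0.5614, -0.1675, 0.1224]
tool_rot: [[0.938, -0.001, 0.346], [-0.346, 0.0, 0.938], [-0.001, -1.0, 0.0]]
ft_force: [0.1, -1.1, -0.4]
grip_width: 0.0415
```

servo_tool(rows=[0,-0.0095,-0.0291,0,0,0,-2.8,0,-0.0095,-0.0291,0,0,0,-2.8,0,-0.0095,-0.0291,0,0,0,-2.8,0,-0.0095,-0.0291,0,0,0,-2.8,0,-0.0095,-0.0291,0,0,0,-2.8,0,-0.0095,-0.0291,0,0,0,-2.8,0,0,0,0,0,0,0,0,0,0,0,0,0,0])

```text
time_s: 41.9
position: [0.5044, -0.3421, 0.1221]
tool_rot: [[0.798, -0.001, 0.603], [-0.603, 0.001, 0.798], [-0.001, -1.0, 0.0]]
ft_force: [0.5, 0.5, -1.1]
grip_width: 0.0415
```

```bash
python3 show.py wrist w19
```

```text
41.95 [ 0.5049 -0.3409  0.1222] yaw -36.96 [-45.  33.  74.   0.  73. -98.]
scale 1.4285714285714286
```

View pics/w19b.png

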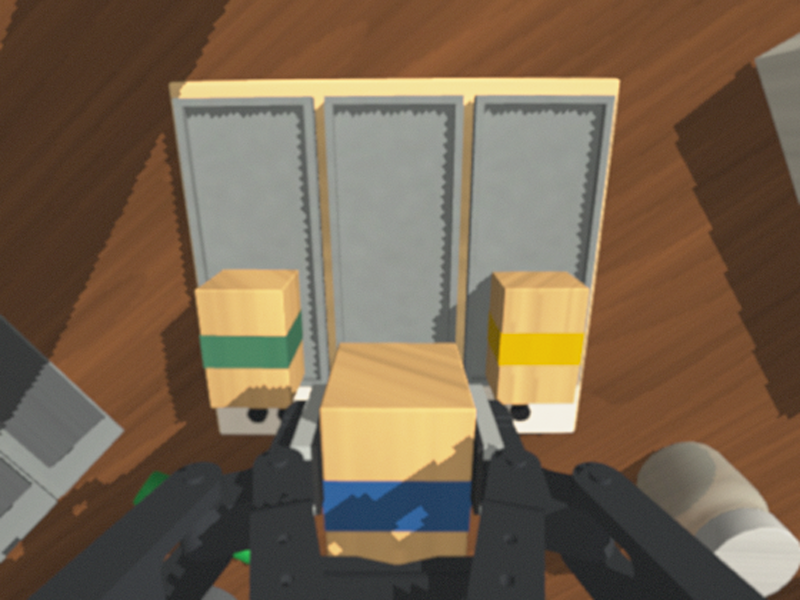

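```bash
python3 off.py w19 325,98,.015 463,97,.015 393,108,.010 250,391,.044 535,391,.044
```

```text
325,98,.015 0.015 x -102.8 z -36.0
463,97,.015 0.015 x -103.1 z 30.8
393,108,.010 0.01 x -98.5 z -3.1
250,391,.044 0.044 x 40.8 z -78.3
535,391,.044 0.044 x 40.9 z 71.0
```

servo_tool(rows=[0,-0.004,-0.0003,-0.03,0,0,0,0,0,0,-0.03,0,0,0,0,0,0,-0.025,0,0,0,0,0,0,-0.009,0,0,0,0,0,0,-0.002,0,0,0,0,0,0,0,0,0,0])

```text
time_s: 42.45
position: [0.5017, -0.3408, 0.0271]
tool_rot: [[0.8, 0.0, 0.6], [-0.6, -0.0, 0.8], [0.0, -1.0, 0.0]]
ft_force: [0.5, 0.4, -0.3]
grip_width: 0.0413
```

servo_tool(rows=[0,0,0,-0.0015,0,0,0,0,0,0,-0.001,0,0,0,0,0,0,0,0,0,0])

```text
time_s: 42.7
position: [0.5015, -0.3415, 0.0252]
tool_rot: [[0.799, 0.001, 0.601], [-0.601, -0.001, 0.799], [0.002, -1.0, -0.0]]
ft_force: [0.4, 1.0, -1.2]
grip_width: 0.0419
```

servo_tool(rows=[0,0,0,-0.001,0,0,0,0,0,0,-0.001,0,0,0,0,0,0,0,0,0,0])

```text
time_s: 42.95
position: [0.5014, -0.3416, 0.0235]
tool_rot: [[0.799, 0.001, 0.601], [-0.601, -0.001, 0.799], [0.002, -1.0, -0.0]]
ft_force: [-1.2, 1.1, 7.6]
grip_width: 0.0416
```

servo_tool(rows=[0.62,0,0,0,0,0,0,0.62,0,0,0,0,0,0,0.62,0,0,0,0,0,0,0.62,0,0,0.015,0,0,0,0.62,0,0,0.035,0,0,0,0.62,0,0,0.04,0,0,0,0.62,0,0,0.04,0,0,0,1,-0.005,0.037,0.03,0,0,5.5,1,-0.005,0.037,0.02,0,0,5.5,1,-0.005,0.037,0,0,0,5.5])

```text
time_s: 43.78
position: [0.4876, -0.2358, 0.2019]
tool_rot: [[0.938, 0.006, 0.346], [-0.346, -0.005, 0.938], [0.007, -1.0, -0.002]]
ft_force: [1.0, -0.1, 0.9]
grip_width: 0.0847
```

servo_tool(rows=[1,-0.005,0.037,0,0,0,5.5,1,-0.005,0.037,0,0,0,5.5,1,-0.005,0.037,0,0,0,5.5,1,-0.005,0.037,0,0,0,5.5,1,-0.005,0.037,0,0,0,5.5,1,-0.005,0.037,0,0,0,5.5,1,-0.005,0.037,0,0,0,5.5,1,-0.005,0.037,0,0,0,5.5,1,-0.005,0.037,0,0,0,5.5,1,-0.005,0.037,0,0,0,5.5])

```text
time_s: 44.62
position: [0.4362, 0.136, 0.198]
tool_rot: [[0.821, 0.0, -0.571], [0.571, 0.0, 0.821], [0.0, -1.0, -0.0]]
ft_force: [1.2, 0.4, 0.1]
grip_width: 0.0853
```

servo_tool(rows=[1,-0.005,0.037,0,0,0,5.5,1,-0.005,0.037,0,0,0,5.5,1,-0.005,0.037,0,0,0,5.5,1,-0.005,0.037,0,0,0,5.5,1,0,0,0,0,0,0,1,0,0,0,0,0,0])

```text
time_s: 45.12
position: [0.4162, 0.2837, 0.1976]
tool_rot: [[0.548, -0.0, -0.836], [0.836, -0.0, 0.548], [-0.0, -1.0, 0.0]]
ft_force: [-0.2, -1.9, -0.3]
grip_width: 0.0854
```

```bash
python3 show.py wrist w20; python3 show.py top t20 330,170,480,290
```

```text
45.17 [0.4166 0.2825 0.1977] yaw 56.610000000000014 [  21.   19.   85.   -0.   76. -126.]
scale 1.4285714285714286
45.22 [0.4168 0.2818 0.1977] yaw 56.52000000000001 [  21.   19.   85.   -0.   76. -126.]
scale 5.0
```

View pics/w20b.png

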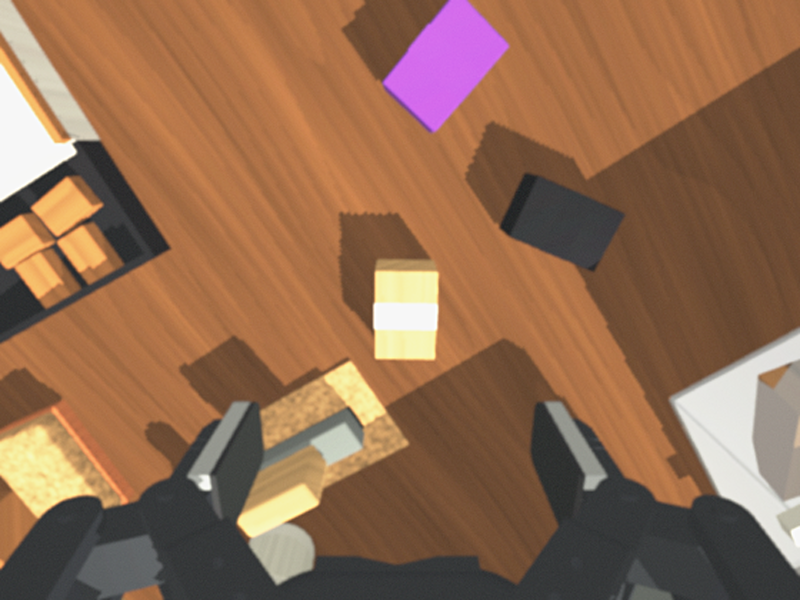

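View pics/t20b.png

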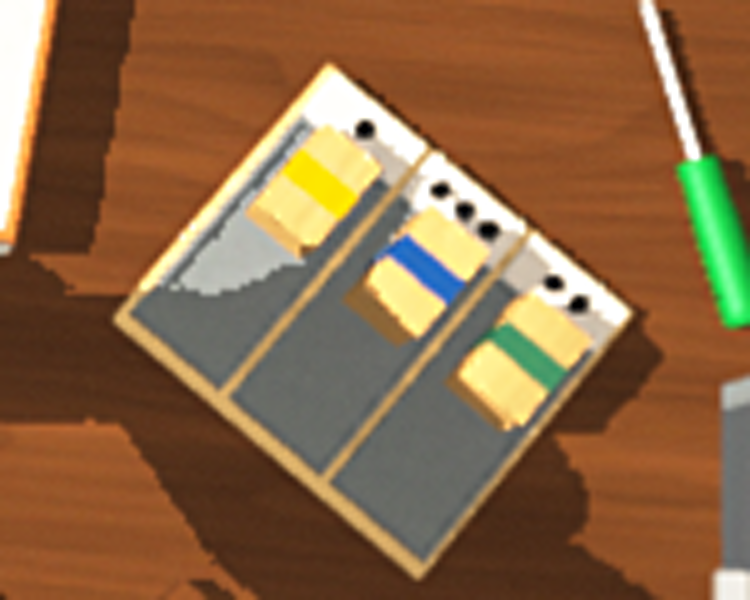

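All three are standing in their lanes. White is at (406,315), square to the jaws, and the scraper is still on its mat.

```bash
python3 off.py w20 374,316 438,316 406,271 406,359 360,415,.031 350,360,0
```

```text
374,316 0.034 x 28.4 z -15.9
374,316 0.04 x 26.2 z -15.7
374,316 0.046 x 24.0 z -15.4
438,316 0.034 x 28.2 z 27.9
438,316 0.04 x 26.0 z 27.3
438,316 0.046 x 23.8 z 26.7
406,271 0.034 x -3.4 z 5.6
406,271 0.04 x -5.0 z 5.5
406,271 0.046 x -6.6 z 5.3
406,359 0.034 x 60.6 z 6.3
406,359 0.04 x 57.8 z 6.2
406,359 0.046 x 55.0 z 6.0
360,415,.031 0.031 x 108.2 z -27.4
350,360,0 0.0 x 77.7 z -36.9
```

servo_tool(rows=[1,0.0007,0.0115,-0.035,0,0,0,1,0,0,-0.035,0,0,0,1,0,0,-0.035,0,0,0,1,0,0,-0.02,0,0,0,1,0,0,-0.01,0,0,0,1,0,0,0,0,0,0])

```text
time_s: 45.72
position: [0.417, 0.292, 0.0609]
tool_rot: [[0.553, -0.004, -0.833], [0.833, -0.002, 0.553], [-0.004, -1.0, 0.003]]
ft_force: [0.8, 0.1, -0.6]
grip_width: 0.0855
```

```bash
python3 show.py wrist w21
```

```text
45.77 [0.4177 0.2925 0.0624] yaw 56.43000000000001 [  22.   29.   94.   -0.   57. -125.]
scale 1.4285714285714286
```

View pics/w21b.png

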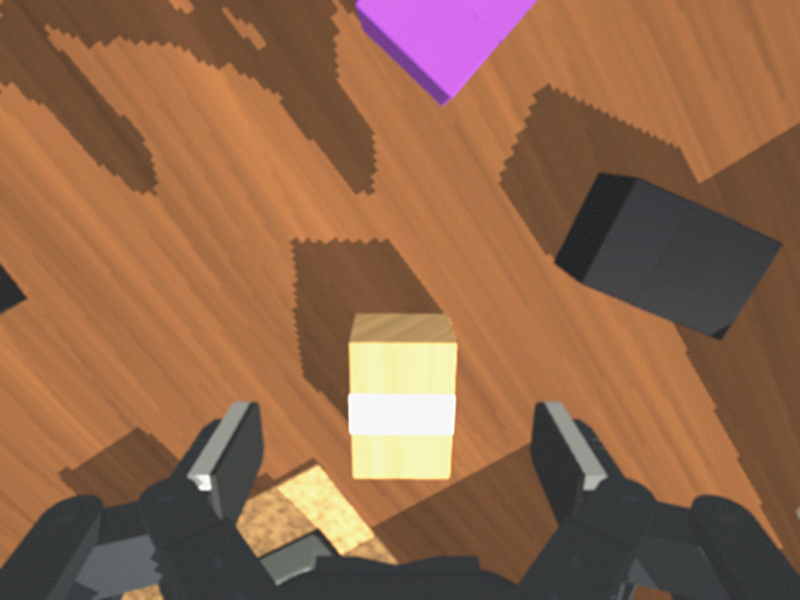

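```bash
python3 off.py w21 348,414 456,414 402,342 402,479
```

```text
348,414 0.034 x 18.9 z -21.6
348,414 0.04 x 15.3 z -20.9
348,414 0.046 x 11.6 z -20.3
456,414 0.034 x 19.0 z 22.5
456,414 0.04 x 15.3 z 21.6
456,414 0.046 x 11.6 z 20.7
402,342 0.034 x -12.9 z 0.3
402,342 0.04 x -15.5 z 0.2
402,342 0.046 x -18.0 z 0.1
402,479 0.034 x 51.1 z 0.5
402,479 0.04 x 46.3 z 0.4
402,479 0.046 x 41.5 z 0.4
```

Centred. Descending and gripping.

servo_tool(rows=[1,0,0,-0.025,0,0,0,1,0,0,-0.018,0,0,0,1,0,0,-0.008,0,0,0,0,0,0,0,0,0,0,0,0,0,0,0,0,0,0,0,0,0,0,0,0,0,0,0,0,0,0,0,0,0,0,0,0,0,0,0,0,0,0,0,0,0,0,0,0,0,0,0,0], force=40)

```text
time_s: 46.6
position: [0.4182, 0.294, 0.0133]
tool_rot: [[0.551, 0.002, -0.835], [0.835, 0.001, 0.551], [0.002, -1.0, -0.001]]
ft_force: [-1.5, -1.8, 5.5]
grip_width: 0.0411
```

servo_tool(rows=[0,0,0,0,0,0,0])

```text
time_s: 46.68
position: [0.4181, 0.294, 0.0133]
tool_rot: [[0.551, 0.002, -0.835], [0.835, 0.001, 0.551], [0.002, -1.0, -0.001]]
ft_force: [-1.0, -1.0, 5.7]
grip_width: 0.0414
```

servo_tool(rows=[0,0,0,0.03,0,0,0,0,0,0,0.035,0,0,0,0,0,0,0.035,0,0,0,0,0.0193,-0.0315,0,0,0,-6.27,0,0.0193,-0.0315,0,0,0,-6.27,0,0.0193,-0.0315,0,0,0,-6.27,0,0.0193,-0.0315,0,0,0,-6.27,0,0.0193,-0.0315,0,0,0,-6.27,0,0.0193,-0.0315,0,0,0,-6.27,0,0.0193,-0.0315,0,0,0,-6.27])

```text
time_s: 47.52
position: [0.5533, 0.0716, 0.1128]
tool_rot: [[0.977, 0.001, -0.214], [0.214, -0.0, 0.977], [0.001, -1.0, -0.0]]
ft_force: [1.2, 0.3, -1.4]
grip_width: 0.0413
```

servo_tool(rows=[0,0.0193,-0.0315,0,0,0,-6.27,0,0.0193,-0.0315,0,0,0,-6.27,0,0.0193,-0.0315,-0.01,0,0,-6.27,0,0,0,-0.025,0,0,0,0,0,0,-0.02,0,0,0,0,0,0,0,0,0,0,0,0,0,0,0,0,0])

```text
time_s: 48.1
position: [0.6103, -0.0211, 0.0572]
tool_rot: [[0.994, -0.001, 0.107], [-0.107, 0.0, 0.994], [-0.001, -1.0, 0.0]]
ft_force: [0.4, -0.0, -2.3]
grip_width: 0.0411
```

servo_tool(rows=[0,0,0,-0.007,0,0,0,0,0,0,-0.004,0,0,0,0,0,0,-0.0015,0,0,0,0,0,0,0,0,0,0])

```text
time_s: 48.43
position: [0.6105, -0.0209, 0.0447]
tool_rot: [[0.994, 0.0, 0.106], [-0.106, -0.0, 0.994], [0.0, -1.0, -0.0]]
ft_force: [0.2, 0.6, -0.5]
grip_width: 0.0415
```

servo_tool(rows=[0,0,0,-0.001,0,0,0,0,0,0,-0.0005,0,0,0,0,0,0,0,0,0,0])

```text
time_s: 48.68
position: [0.6107, -0.0211, 0.0434]
tool_rot: [[0.994, 0.001, 0.107], [-0.107, -0.0, 0.994], [0.001, -1.0, 0.0]]
ft_force: [-0.9, 0.6, 2.5]
grip_width: 0.041
```

servo_tool(rows=[0,0.002,-0.0002,0,0,0,0,0,0.002,-0.0002,0,0,0,0,0,0.002,-0.0002,0,0,0,0,0,0.002,-0.0002,0,0,0,0,0,0.002,-0.0002,0,0,0,0])

```text
time_s: 49.1
position: [0.6205, -0.0222, 0.0434]
tool_rot: [[0.994, -0.0, 0.107], [-0.107, -0.0, 0.994], [-0.0, -1.0, -0.0]]
ft_force: [-4.8, -0.0, 5.8]
grip_width: 0.0408
```

servo_tool(rows=[0,0.002,-0.0002,0,0,0,0,0,0.002,-0.0002,0,0,0,0,0,0.002,-0.0002,0,0,0,0,0,0,0,0,0,0,0])

```text
time_s: 49.43
position: [0.6269, -0.0228, 0.0433]
tool_rot: [[0.994, 0.0, 0.107], [-0.107, -0.0, 0.994], [0.0, -1.0, -0.0]]
ft_force: [-1.3, -0.3, 5.1]
grip_width: 0.0407
```

servo_tool(rows=[0,0.002,-0.0002,0,0,0,0,0,0.002,-0.0002,0,0,0,0,0,0.002,-0.0002,0,0,0,0,0,0,0,0,0,0,0])

```text
time_s: 49.77
position: [0.6329, -0.0235, 0.0434]
tool_rot: [[0.994, 0.0, 0.107], [-0.107, -0.0, 0.994], [0.0, -1.0, -0.0]]
ft_force: [-1.9, 0.5, 4.8]
grip_width: 0.0414
```

servo_tool(rows=[0,0.002,-0.0002,0,0,0,0,0,0.002,-0.0002,0,0,0,0,0,0.002,-0.0002,0,0,0,0,0,0,0,0,0,0,0])

```text
time_s: 50.1
position: [0.6389, -0.0241, 0.0434]
tool_rot: [[0.994, 0.0, 0.107], [-0.107, -0.0, 0.994], [0.0, -1.0, -0.0]]
ft_force: [-2.4, 0.4, 4.1]
grip_width: 0.041
```

servo_tool(rows=[0,0.0015,-0.0002,0,0,0,0,0,0.0015,-0.0002,0,0,0,0,0,0.001,-0.0001,0,0,0,0,0,0,0,0,0,0,0])

```text
time_s: 50.43
position: [0.6427, -0.0245, 0.0433]
tool_rot: [[0.994, 0.0, 0.107], [-0.107, -0.0, 0.994], [0.0, -1.0, -0.0]]
ft_force: [-2.9, 0.3, 4.6]
grip_width: 0.0411
```

servo_tool(rows=[0,0.0015,-0.0002,0,0,0,0,0,0.0015,-0.0002,0,0,0,0,0,0.001,-0.0001,0,0,0,0,0,0,0,0,0,0,0])

```text
time_s: 50.77
position: [0.6468, -0.025, 0.0433]
tool_rot: [[0.994, 0.0, 0.107], [-0.107, -0.0, 0.994], [0.0, -1.0, -0.0]]
ft_force: [-2.0, 0.9, 5.5]
grip_width: 0.0409
```

servo_tool(rows=[0,0.0015,-0.0002,0,0,0,0,0,0.0015,-0.0002,0,0,0,0,0,0.001,-0.0001,0,0,0,0,0,0,0,0,0,0,0])

```text
time_s: 51.1
position: [0.6508, -0.0255, 0.0434]
tool_rot: [[0.994, 0.0, 0.107], [-0.107, -0.0, 0.994], [0.0, -1.0, -0.0]]
ft_force: [-3.9, 1.2, 5.8]
grip_width: 0.041
```

servo_tool(rows=[0,0.0015,-0.0002,0,0,0,0,0,0.0015,-0.0002,0,0,0,0,0,0,0,0,0,0,0])

```text
time_s: 51.35
position: [0.6518, -0.0257, 0.0433]
tool_rot: [[0.994, -0.005, 0.107], [-0.107, 0.001, 0.994], [-0.005, -1.0, 0.0]]
ft_force: [-12.0, 1.9, 10.9]
grip_width: 0.041
```

servo_tool(rows=[0,0.001,-0.0001,0,0,0,0,0,0.001,-0.0001,0,0,0,0,0,0,0,0,0,0,0])

```text
time_s: 51.6
position: [0.652, -0.0254, 0.0433]
tool_rot: [[0.994, -0.009, 0.107], [-0.107, 0.001, 0.994], [-0.009, -1.0, 0.0]]
ft_force: [-21.5, 2.4, 16.4]
grip_width: 0.0411
```

```bash
python3 show.py side s22 190,160,320,280
```

```text
51.65 [ 0.652  -0.0254  0.0433] yaw -6.1200000000000045 [-13.  42.  70.  -0.  68. -96.]
scale 5.0
```

View pics/s22b.png

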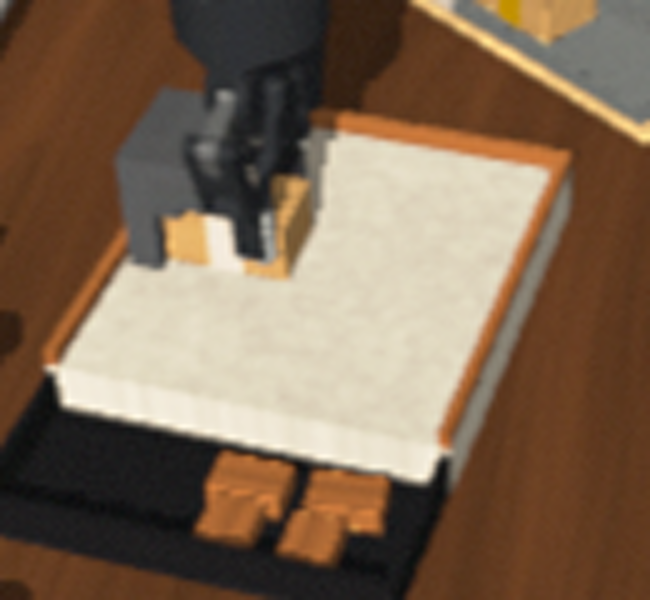

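White reaches the post, so it is **short** and goes in the second slot of the 1-stud lane, behind yellow.

servo_tool(rows=[0,-0.009,0.0009,0,0,0,0,0,-0.012,0.0013,0,0,0,0,0,-0.012,0.0013,0,0,0,0,0,-0.012,0.0013,0,0,0,0,0,-0.003,0.0003,0,0,0,0,0,0,0,0.035,0,0,0,0,0,0,0.04,0,0,0,0,-0.0153,-0.0269,0,0,0,-3.85,0,-0.0153,-0.0269,0,0,0,-3.85,0,-0.0153,-0.0269,0,0,0,-3.85])

```text
time_s: 52.48
position: [0.5616, -0.1025, 0.1183]
tool_rot: [[0.952, 0.001, 0.306], [-0.306, -0.001, 0.952], [0.001, -1.0, -0.0]]
ft_force: [-0.2, -1.3, -0.8]
grip_width: 0.041
```

servo_tool(rows=[0,-0.0153,-0.0269,0,0,0,-3.85,0,-0.0153,-0.0269,0,0,0,-3.85,0,-0.0153,-0.0269,0,0,0,-3.85,0,-0.0153,-0.0269,0,0,0,-3.85,0,-0.0153,-0.0269,0,0,0,-3.85,0,0,0,0,0,0,0,0,0,0,0,0,0,0])

```text
time_s: 53.07
position: [0.4849, -0.2376, 0.1177]
tool_rot: [[0.798, -0.0, 0.603], [-0.603, 0.0, 0.798], [-0.0, -1.0, 0.0]]
ft_force: [0.3, -0.6, -0.7]
grip_width: 0.0409
```

```bash
python3 show.py wrist w23
```

```text
53.12 [ 0.4853 -0.2365  0.1177] yaw -36.96 [-39.  27.  86.   0.  67. -92.]
scale 1.4285714285714286
```

View pics/w23b.png

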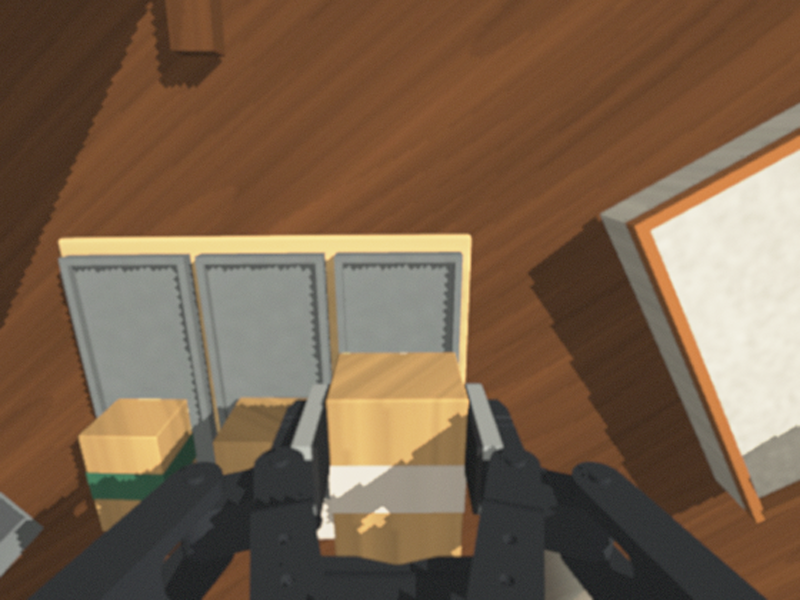

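```bash
python3 off.py w23 334,255,.015 462,254,.015 398,264,.010
```

```text
334,255,.015 0.015 x -26.2 z -34.2
462,254,.015 0.015 x -26.6 z 33.1
398,264,.010 0.01 x -20.0 z -0.5
```

servo_tool(rows=[0,-0.0008,0.0005,-0.03,0,0,0,0,0,0,-0.03,0,0,0,0,0,0,-0.02,0,0,0,0,0,0,-0.009,0,0,0,0,0,0,-0.002,0,0,0,0,0,0,0,0,0,0])

```text
time_s: 53.62
position: [0.4849, -0.2353, 0.0271]
tool_rot: [[0.8, 0.0, 0.6], [-0.6, 0.0, 0.8], [-0.0, -1.0, 0.0]]
ft_force: [0.1, -0.1, -0.4]
grip_width: 0.0411
```

servo_tool(rows=[0,0,0,-0.0015,0,0,0,0,0,0,-0.001,0,0,0,0,0,0,0,0,0,0])

```text
time_s: 53.87
position: [0.4847, -0.2359, 0.0252]
tool_rot: [[0.799, 0.001, 0.601], [-0.601, -0.001, 0.799], [0.002, -1.0, -0.0]]
ft_force: [0.2, -0.2, -0.6]
grip_width: 0.0415
```

servo_tool(rows=[0,0,0,-0.001,0,0,0,0,0,0,0,0,0,0])

```text
time_s: 54.03
position: [0.4844, -0.2358, 0.0237]
tool_rot: [[0.799, 0.0, 0.601], [-0.601, -0.0, 0.799], [0.001, -1.0, -0.0]]
ft_force: [-0.3, 0.0, -1.1]
grip_width: 0.0412
```

servo_tool(rows=[0,0,0,-0.001,0,0,0,0,0,0,0,0,0,0])

```text
time_s: 54.2
position: [0.4845, -0.2359, 0.0233]
tool_rot: [[0.799, 0.001, 0.601], [-0.601, -0.001, 0.799], [0.001, -1.0, -0.0]]
ft_force: [-2.0, 1.5, 8.0]
grip_width: 0.0412
```

servo_tool(rows=[0.62,0,0,0,0,0,0,0.62,0,0,0,0,0,0,0.62,0,0,0,0,0,0,0.62,0,0,0.015,0,0,0,0.62,0,0,0.035,0,0,0,0.62,0,0,0.04,0,0,0,0.62,0,0,0.04,0,0,0,0.8,-0.01,-0.01,0.04,0,0,0,0.8,-0.02,-0.01,0.02,0,0,0,0.8,-0.02,-0.01,0.02,0,0,0])

```text
time_s: 55.03
position: [0.4342, -0.2658, 0.2337]
tool_rot: [[0.8, 0.002, 0.6], [-0.6, -0.002, 0.8], [0.002, -1.0, -0.0]]
ft_force: [0.2, -0.6, 1.3]
grip_width: 0.0687
```

servo_tool(rows=[0.8,-0.02,-0.01,0.02,0,0,0,0.8,-0.02,-0.01,0.02,0,0,0,0.8,0,0,0,0,0,0,0.8,0,0,0,0,0,0])

```text
time_s: 55.37
position: [0.3942, -0.286, 0.2723]
tool_rot: [[0.798, 0.001, 0.602], [-0.602, -0.001, 0.798], [0.002, -1.0, -0.0]]
ft_force: [-0.3, -0.5, -0.0]
grip_width: 0.0685
```

```bash
python3 show.py wrist w24; python3 show.py side s24;python3 show.py top t24
```

```text
55.42 [ 0.3945 -0.2854  0.2713] yaw -36.97 [ -50.   14.   79.    0.   87. -103.]
scale 1.4285714285714286
55.47 [ 0.3947 -0.2851  0.2708] yaw -36.93 [ -50.   14.   79.    0.   87. -103.]
scale 1.4285714285714286
55.52 [ 0.3948 -0.2849  0.2706] yaw -36.9 [ -50.   14.   79.    0.   87. -103.]
scale 1.4285714285714286
```

View pics/w24b.png

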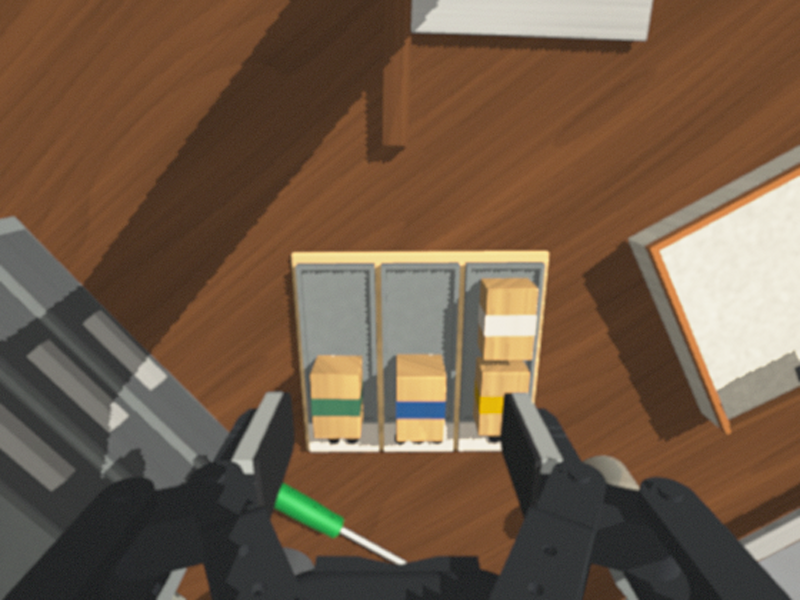

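View pics/s24b.png

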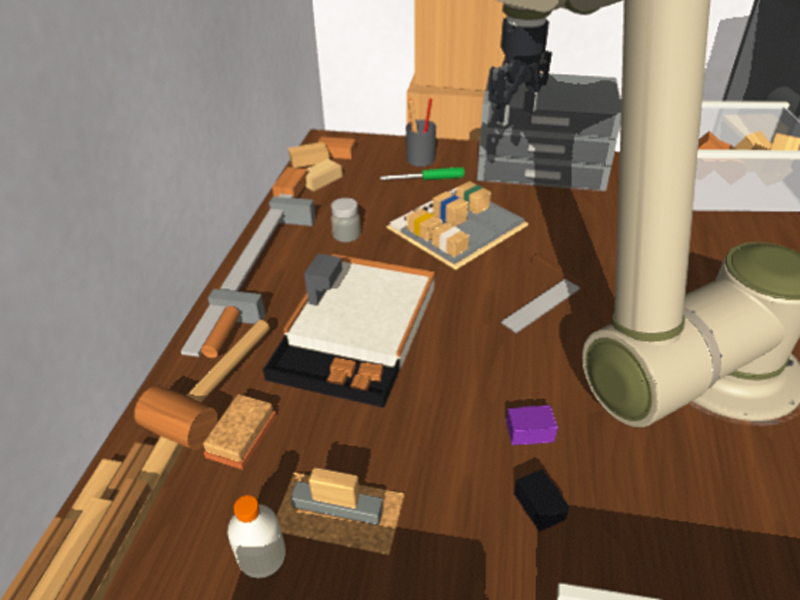

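View pics/t24b.png

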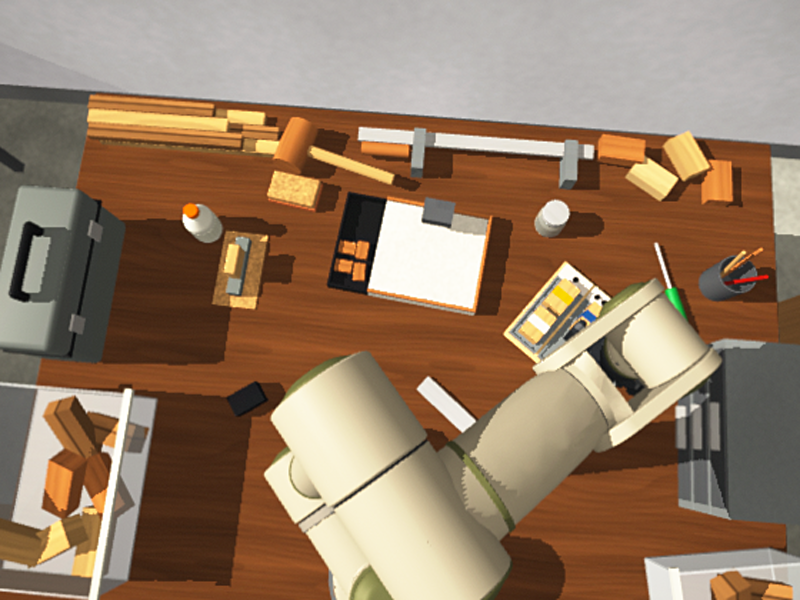

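The last views show green in the 2-stud lane, blue in the 3-stud lane, and yellow and white end to end in the 1-stud lane. Four offcuts are in the tray, and the scraper is upright on its mat. Handing in.

```bash
python3 -c "
from rig import env
print(env.close_job())"
```

```text
the job is handed in; nothing more can be done
None
```

The job is done and handed in at about 56 s on the robot's clock, with the gripper clear of everything. The hand-in reports no verdict.

- **Offcuts:** I swept all four into the catch tray with one pass of the scraper. The gripper never touched them.
- **Scraper:** it is back upright, lined up with and centred on its cork mat.
- **Spacers:** red was absent. I gauged the other four in the order asked:

| Spacer | Reading | Lane |
|---|---|---|
| Yellow | short | 1 stud |
| Green | medium | 2 studs |
| Blue | tall | 3 studs |
| White | short | 1 stud, behind yellow |

- **Last checks:** the final wrist and side views show all four spacers standing lengthways in their lanes. The tray, scraper, bottle, jar and sanding block are all in order; the arm partly hid the rack in the final top view.
- **Disagreement:** yellow, the first one gauged, stopped about 4–5 mm short of the depth I expected for a short spacer. The camera measurement behind that was off, and the side view showed the block against the gauge's solid post. All four readings then lined up, about 12–13 mm apart from one step to the next, against 14 mm nominal.

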